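Load the relay tester and press its plunger

ROBOT

A 7-joint arm with a two-finger parallel gripper is mounted at the origin on the work surface. World frame = base frame: x ahead of the robot, y to its left, z up, the work surface at z = 0. Lengths are in m, angles in rad, forces in N, time in s.
With the tool pointing down it reaches from about 0.4 to 0.85 m from the base axis. Payload 10.4 kg.
Tool frame: the origin (TCP) lies on the mounting face of the last link; the fingertips stand r.tips_ahead ahead of it and the grasp point (between the pads) lies 164 mm ahead of it (r.tips_ahead is the distance from the TCP to the fingertips, in m); z points along the fingers, y is the line along which they close (so a half turn about z gives the same grasp; the last joint's range is limited). The gripper opens to 87 mm and grips with 3 to 60 N. Pads are 19 mm wide; open, the fingers measure 117 mm over their backs; the gripper's body (75 mm by 190 mm) begins 51 mm behind the grasp point.
Start: joints at [1.159, 0.332, -0.065, 1.46, 0.022, 1.35, -0.088], TCP at [0.237, -0.578, 0.405] pointing down, gripper open.
Joint ranges: [-2.6, 2.6], [-0.5, 2.12], [-1.47, 1.34], [0.16, 2.42], [-1.27, 4.41], [0.06, 2.06], [-2.6, 2.6]. Speed limits (rad/s): [2.22, 2.22, 2.79, 2.79, 3.14, 3.14, 3.14].

INTERFACE

Orientations are given as a unit quaternion [x, y, z, w].
In Python, from bench import telemetry, imaging, job, r gives the robot as it stands.
- The arm moves only by the tool move_arm, never from a script. Its argument "steps" is a list of rows, each an object of numbers: "dx", "dy", "dz": the shift along the tool's x, y, z in cm; "spin": the turn about the tool's z in rad. In form: [{"dx": .., "dy": .., "dz": .., "spin": ..}, ...]. A call has 1 to 12 rows; each row shifts and turns the commanded pose from where the row before left it, along the tool's axes as they then stand; what a row does not reach is not made up. A row lasts 1/10 s, in which the tool goes at most 50 mm and 8.59 degrees, less where a joint would pass 70% of its speed; a pose out of reach is approached as far as the arm can. A call with a gripper value outside its range is refused whole. "claw" is the finger opening in cm, from 0 to 8.7, set as the call begins (left out, the last holds). The fingers move at their own pace and stop on an object; "squeeze" is the grip in N (left out, the last holds). Time passes only in rows, so rows that do not move let the fingers close. It gives the time, the measured TCP pose, the force, the opening and the grip force at its end, in the units of the state.
- telemetry.read_state(): the state, without advancing time (a new reading comes with each control period).
- imaging.camera(name): name is "side" or "top" or "wrist"; returns a dict with "img" (384x512x3 uint8, red, green, blue), "camera_matrix" (3x3 intrinsics, pixels), "D" ([k1, k2, p1, p2, k3] as OpenCV has them; the pictures are not rectified), "R" (3x3) and "t" (3): a world point X has camera coordinates R X + t. Camera axes: x right, y down, z forward; pixel columns grow to the right and rows downward; lengths in m; the calibration is good to about 2 mm. A picture is of the moment at which its call begins. There is no depth.
- job.close_job(): hands the job in; it is judged then, once.
The state is a dict: "time": time; "joint_positions": joint angles; "joint_vel": joint speeds; "joint_torque": joint torques, N m; "ee_pos": TCP position; "eef_rot": TCP orientation; "ft_force": force on the tool from outside, world axes, zero at the start; "torque": the same for the moment, N m; "width": finger opening in m; "grip_force": force on a finger pad.
Only numpy, scipy, OpenCV 4.12 (cv2) and the standard library are available. Lean on these libraries where they do the work, as an engineer would, in place of code of your own. Each camera call takes 0.05 s, during which the arm holds its last target. There are 200 camera calls.

TASK

Slide both grey relay modules into the tilted feed rail of the test station, foot plates under the rail's lips and black connector noses facing downhill, until the first is fully home against the end stop and the second is up against the first. Then press the station's spring plunger all the way down to its stop, keep it there for about a second, let it spring back up and take the arm away. Leave the bottle, the wire reel and the empty metal frame where they stand.

Things in the scene. Friction and masses are not known exactly. Their poses are not given: they have to be found in the camera images.
- relay_a_center (a point): centre, half-way up, of one of two identical relay modules, upright on the bench, any yaw: 80 mm long (own x), 46 wide (y), 60 high (z), about 150 g. On a foot plate 80 x 46 x 6 mm stands a grey body 30 mm wide, from x = -40 to +20 mm, up to 60 mm; the +x end is a black connector nose, a low step 30 wide, 20 long, up to 28 mm. Grip the tall body across its 30 mm width, above the foot plate
- relay_b_center (a point): the same point and axes of the other, identical relay module
- relay_a_nose (a point): tip of the connector nose of the module of relay_a_center: its +x end, 40 mm from the centre, 17 mm above the underside
- relay_b_nose (a point): tip of the connector nose of the module of relay_b_center, likewise
- relay_a: the module of relay_a_center, origin in the middle of its underside, axes as for its centre
- relay_b: the module of relay_b_center, origin likewise
- rail_stop (a point): lower end of the aluminium feed rail: middle of its floor at the face of the end stop (34 mm high), 45 mm above the bench. Own x points along the rail downhill (16 degrees down), y across, z square to the floor. A module that is home has its centre at x = -40 mm (first) or -120 mm (second). Modules do not slide by themselves, they must be pushed. The station is fixed; its place and yaw vary, downhill is roughly +y
- rail_lips (a point): middle of the rail floor where the lips begin, 150 mm uphill of the stop, same axes. From here down the rail is a channel 51 mm wide inside with a lip over each edge: underside of the lips 9.5 mm, top 13 mm above the floor, slot between them 38 mm. Foot plates run under the lips, so keep fingertips over 15 mm above the floor. The last 25 mm before the lips is a flared lead-in
- rail_entry (a point): upper end of the rail: middle of the rail floor, 250 mm uphill of the stop, same axes. The 100 mm between here and the lips is an open apron: modules are set down on it and slid downhill under the lips; they cannot enter the rail otherwise
- plunger_top (a point): centre of the flat top of the round black plunger head (42 mm across), 148 mm above the bench when up, on a grey block 66 x 76 mm, 90 mm high, at the lower end of the station, 98 mm beyond the rail's stop (horizontally). It moves straight down when pressed
- plunger (a joint): how far the plunger is pressed, in m: 0 up, 0.025 at its stop. Spring return, about 6 N to start it and 14 N at the stop; it drives contact pins out of the rail's end stop into the first module's nose
- flux_bottle: bystander: white bottle, 50 mm across, 150 mm high, loose, origin in the middle of its underside
- wire_reel: bystander: bare metal reel lying flat, 68 mm across, 54 mm high, loose, origin in the middle of its underside
- frame: bystander: open frame of metal bars, 72 x 50 mm, 78 mm high, loose, origin in the middle of its underside
Mind the look-alikes: they are no part of the job. What is shaped like the relay_a but red is not meant. What is shaped like the relay_b but orange is not meant.

How it is judged:
By the outcome, as a careful person would: the job done as asked, in the order asked, and still so for the second after the job is handed in, with the robot touching nothing.
It also fails if it takes over 72 s, if anything falls off the work surface, if the arm or the gripper's body presses on something with over 40 N, if the wrist force passes 120 N, or if a joint passes its speed limit or range.

## Working session

There is one attempt and no reset: what is moved stays moved. The work goes in short steps, Python scripts to look and compute and a tool call to move; the robot and the scene stay as the last step left them, time stands still between calls to the robot, and variables do not carry over. Pictures are saved under pics/ and viewed, at most 10 in all, crops included, and the job is handed in when it is done.

Besides the shell and the picture viewer there is one more tool, called after "Request:" as a command line: name --argument value ..., lists and objects as JSON in quotes. move_arm: Moves the arm, as the interface text tells. Its arguments: {"type":"object","properties":{"steps":{"type":"array","items":{"type":"object","properties":{"dx":{"type":"number"},"dy":{"type":"number"},"dz":{"type":"number"},"spin":{"type":"number"}}}},"claw":{"type":"number"},"squeeze":{"type":"number"}},"required":["steps"]}

```bash
mkdir -p pics; ls
cat > h.py <<'E'
import numpy as np, cv2, pickle
def cast(c,px,z):
    p=cv2.undistortPoints(np.array([[px]],float),c["camera_matrix"],np.array(c["D"],float))[0,0]
    R=np.array(c["R"]);t=np.array(c["t"])
    o=-R.T@t; d=R.T@np.array([p[0],p[1],1]); return o+d*(z-o[2])/d[2]
def ray(c,px):
    o=cast(c,px,0);e=cast(c,px,0.5);d=(e-o)/np.linalg.norm(e-o);return o,d
def proj(c,X):
    return cv2.projectPoints(np.array(X,float).reshape(-1,1,3),cv2.Rodrigues(np.array(c["R"]))[0],np.array(c["t"],float),np.array(c["camera_matrix"]),np.array(c["D"],float))[0].reshape(-1,2)
E
python3 - <<'E'
from bench import telemetry, imaging, job, r
import cv2,pickle,numpy as np
C={n:imaging.camera(n) for n in ("top","side","wrist")}
for c in C.values():
    for k in ("camera_matrix","R","t"): c[k]=np.array(c[k],float)
pickle.dump(C,open("c0.pkl","wb"))
for n in C: print(n,C[n]["R"].round(3).tolist(),C[n]["t"],C[n]["camera_matrix"].tolist())
cv2.imwrite("pics/a.png",cv2.resize(C["top"]["img"][:,:,::-1],(800,600),interpolation=cv2.INTER_CUBIC))
cv2.imwrite("pics/b.png",cv2.resize(C["side"]["img"][:,:,::-1],(800,600),interpolation=cv2.INTER_CUBIC))
print(telemetry.read_state(), r.tips_ahead)
E
```

```text
pics
top [[-0.024, -1.0, -0.013], [-0.991, 0.026, -0.133], [0.133, 0.009, -0.991]] [0.0488687  0.5147418  1.52589224] [[445.50797042675134, 0.0, 259.05968381144334], [0.0, 445.50797042675134, 194.8233780133126], [0.0, 0.0, 1.0]]
side [[0.999, -0.041, -0.012], [-0.033, -0.579, -0.815], [0.027, 0.814, -0.58]] [-0.48840788  0.14028035  1.48768482] [[467.5998066928904, 0.0, 256.89179843601056], [0.0, 467.5998066928904, 180.505784746219], [0.0, 0.0, 1.0]]
wrist [[0.378, -0.926, -0.001], [-0.882, -0.361, 0.301], [-0.279, -0.113, -0.953]] [-0.62454042 -0.03542033  0.39099522] [[309.9546187831736, 0.0, 251.39746578352555], [0.0, 309.9546187831736, 192.84274758118897], [0.0, 0.0, 1.0]]
{'time': 0.15, 'joint_positions': array([ 1.15940185,  0.33271963, -0.0647145 ,  1.46069726,  0.02161475,
        1.34987622, -0.08849891]), 'joint_vel': array([ 0.00016076, -0.00170823, -0.00063697, -0.00392928, -0.00030518,
       -0.00078611,  0.00058821]), 'joint_torque': array([ 2.84235182e-03, -6.23630905e+01,  2.62782915e-02, -3.90146184e+01,
       -6.10974734e-02,  3.73908004e-02,  1.53328911e-04]), 'ee_pos': array([ 0.23690395, -0.57827501,  0.40416548]), 'eef_rot': array([ 9.81160891e-01,  1.93191752e-01, -1.21407593e-04, -4.87367727e-04]), 'ft_force': array([-0.276601  ,  0.73469914,  0.76838172]), 'torque': array([ 0.01917689, -0.032852  , -0.0055982 ]), 'grip_force': 0.0, 'width': 0.08737297946587019} 0.1822
```

View pics/a.png

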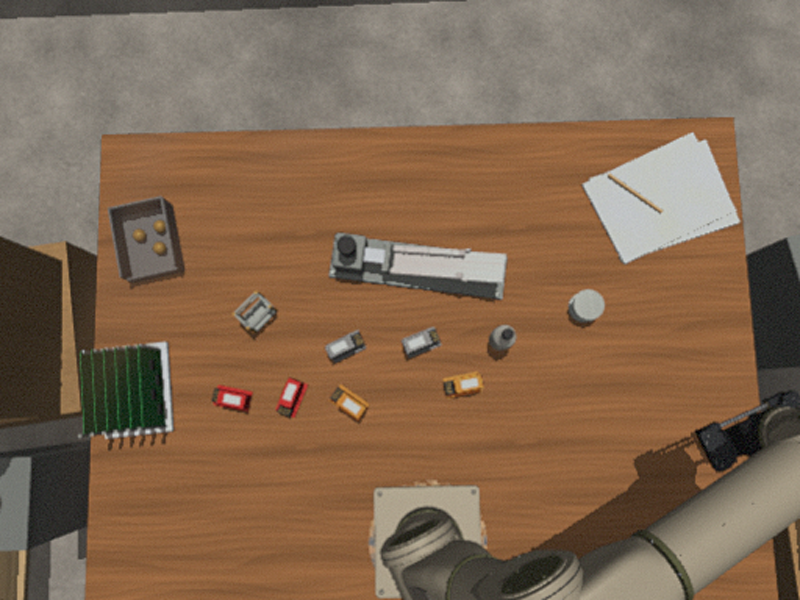

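View pics/b.png

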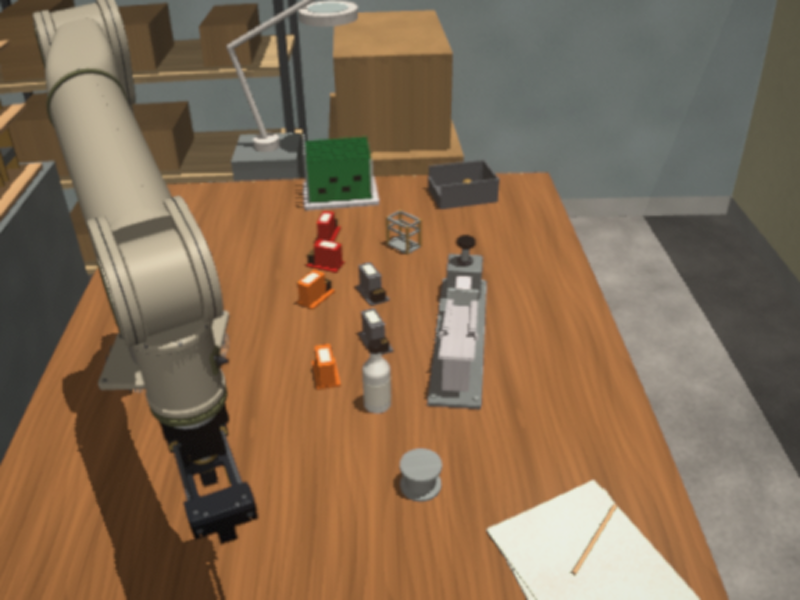

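The top view shows the station at about (330–505, 235–295), with downhill to the left (+y). The grey relays are at about (345,347) and (421,342), noses pointing right and up. The bottle is at (503,338), the reel at (587,307) and the frame at (255,313). Next I'll look closer at crops from the top and side views.

Run:
```python
import pickle,cv2,numpy as np
C=pickle.load(open("c0.pkl","rb"))
a=C["top"]["img"][140:240,190:350][:,:,::-1]; b=C["side"]["img"][140:270,215:325][:,:,::-1]
a=cv2.resize(a,(800,500),interpolation=cv2.INTER_NEAREST)
cv2.imwrite("pics/a2.png",a)
b=cv2.resize(b,None,fx=4.6,fy=4.6,interpolation=cv2.INTER_NEAREST)
cv2.imwrite("pics/b2.png",b)
```

```text
(no output)
```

View pics/a2.png

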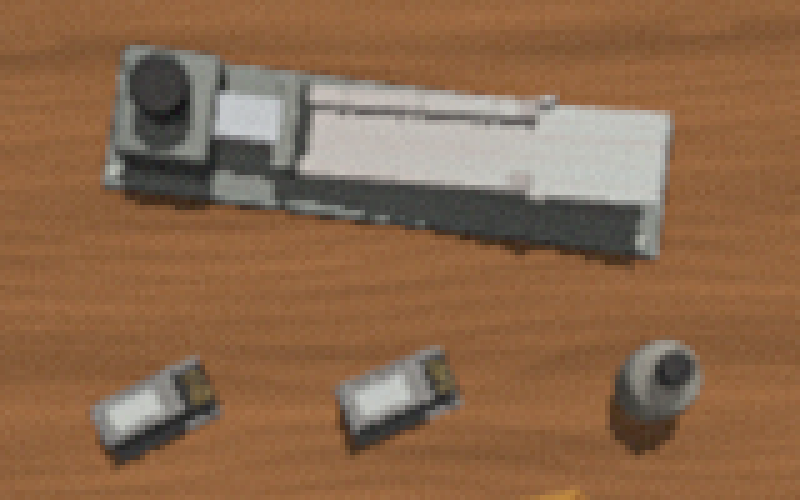

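View pics/b2.png

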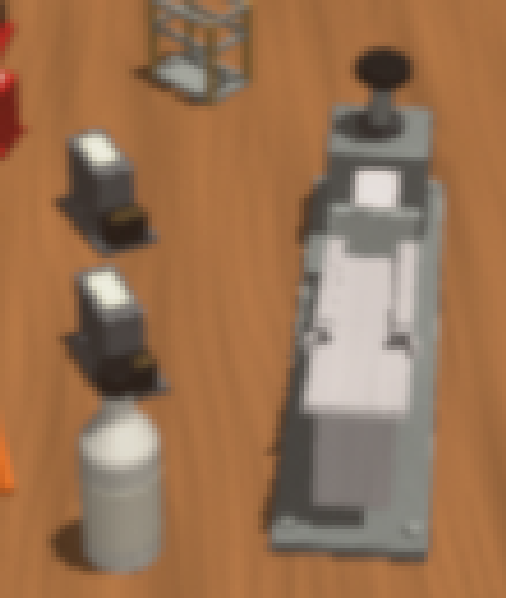

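The top crop shows the plunger head at crop (159,82), the apron's upper edge from (670,113) to (655,205) and the relays at (155,410) and (398,398), noses to the upper right. In the side crop the apron edge runs from (303,412) to (408,415), and the plunger head is at (383,67).

Run:
```python
import pickle,cv2,numpy as np
from h import *
C=pickle.load(open("c0.pkl","rb")); T=C["top"];S=C["side"]
ta=lambda x,y:(x/5+190-.4,y/5+140-.4); sb=lambda x,y:(x/4.6+215-.4,y/4.6+140-.4)
def tri(pt,ps):
    A=np.zeros((3,3));b=np.zeros(3);rs=[ray(T,pt),ray(S,ps)]
    for o,d in rs: M=np.eye(3)-np.outer(d,d);A+=M;b+=M@o
    X=np.linalg.solve(A,b); return X.round(4),[round(1e3*np.linalg.norm((np.eye(3)-np.outer(d,d))@(X-o)),1) for o,d in rs]
pl=tri(ta(159,80),sb(383,66));print("plunger",pl, cast(T,ta(159,80),.148),cast(S,sb(383,66),.148))
for n,p,q,z in (("entryR",(670,113),(408,415),.114),("entryL",(653,203),(303,412),.114),("stopR",(311,87),(415,240),0.05),("lipR",(543,118),(398,338),.09),("lipL",(522,190),(320,335),.09)):
    print(n,tri(ta(*p),sb(*q)),cast(T,ta(*p),z).round(4),cast(S,sb(*q),z).round(4))
# labels: bright low-saturation blobs
for n,c,f in (("top",T,(205,205,290,235)),("side",S,(225,160,250,215))):
    x0,y0,x1,y1=f; im=cv2.resize(c["img"][y0:y1,x0:x1],None,fx=4,fy=4,interpolation=cv2.INTER_LINEAR)
    h=cv2.cvtColor(im,cv2.COLOR_RGB2HSV); m=((h[...,2]>185)&(h[...,1]<70)).astype(np.uint8)
    k,_,st,ce=cv2.connectedComponentsWithStats(m)
    for i in range(1,k):
        if st[i,4]>60:
            px=ce[i]/4+[x0-.4,y0-.4]; (cc,wh,an)=cv2.minAreaRect(np.argwhere(_==i)[:,::-1].astype(np.float32))
            bp=[cast(c,np.array(q)/4+[x0-.4,y0-.4],.06)[:2].round(4).tolist() for q in cv2.boxPoints((cc,wh,an))]
            print(n,px.round(1),st[i,4],cast(c,px,.06).round(4),bp)
# nose/foot plate corners, relays from top crop
for n,pts in (("A left",((199,357),(219,408),(117,462))),("B",((441,347),(463,404),(352,450)))):
    print(n,[cast(T,ta(*p),.006)[:2].round(4).tolist() for p in pts])
```

```text
plunger (array([0.6339, 0.1558, 0.1438]), [np.float64(0.9), np.float64(0.9)]) [0.63389683 0.15541698 0.148     ] [0.63204507 0.14882976 0.148     ]
entryR (array([ 0.6108, -0.1842,  0.1104]), [np.float64(0.3), np.float64(0.3)]) [ 0.6097 -0.1837  0.114 ] [ 0.6104 -0.1882  0.114 ]
entryL (array([ 0.5497, -0.171 ,  0.1046]), [np.float64(0.8), np.float64(0.8)]) [ 0.549  -0.1697  0.114 ] [ 0.5478 -0.1818  0.114 ]
stopR (array([0.6471, 0.0577, 0.0594]), [np.float64(0.9), np.float64(0.9)]) [0.6483 0.0579 0.05  ] [0.65   0.0704 0.05  ]
lipR (array([ 0.6134, -0.0997,  0.1005]), [np.float64(2.0), np.float64(2.0)]) [ 0.6135 -0.1006  0.09  ] [ 0.6174 -0.0866  0.09  ]
lipL (array([ 0.5655, -0.0844,  0.0927]), [np.float64(1.7), np.float64(1.7)]) [ 0.5642 -0.0846  0.09  ] [ 0.5675 -0.0807  0.09  ]
top [266.1 218.7] 611 [0.4295 0.0135 0.06  ] [[0.4303, 0.0312], [0.4425, 0.0015], [0.4282, -0.0043], [0.416, 0.0254]]
top [216.4 221.6] 562 [0.4239 0.1839 0.06  ] [[0.4237, 0.2013], [0.4372, 0.1727], [0.4244, 0.1665], [0.4109, 0.1951]]
side [235.9 171.9] 490 [0.4248 0.1845 0.06  ] [[0.4107, 0.1956], [0.4256, 0.2125], [0.4392, 0.1746], [0.4244, 0.1583]]
side [237.9 202.3] 660 [0.4302 0.0143 0.06  ] [[0.4156, 0.0254], [0.4309, 0.0406], [0.4449, 0.0032], [0.4298, -0.0113]]
A left [[0.4644, 0.1429], [0.4278, 0.1293], [0.3915, 0.202]]
B [[0.4672, -0.0292], [0.4263, -0.0435], [0.3957, 0.0358]]
```

Request:
move_arm --steps '[{"dx": 3.2, "dy": -3.7}, {"dx": 3.2, "dy": -3.7}, {"dx": 3.2, "dy": -3.7}, {"dx": 3.2, "dy": -3.7}, {"dx": 3.2, "dy": -3.7}, {"dx": 3.2, "dy": -3.7}, {"dx": 3.2, "dy": -3.7}, {"dx": 3.2, "dy": -3.7}, {"dx": 3.2, "dy": -3.7}, {"dx": 3.2, "dy": -3.7}, {"dx": 3.2, "dy": -3.7}, {"dx": 3.2, "dy": -3.7}]' --claw 8.7

```text
$.steps[0]: bad value
```

Request:
move_arm --steps '[{"spin": -0.15}, {"spin": -0.15}, {"spin": -0.15}, {"spin": -0.15}, {"spin": -0.15}, {"spin": -0.15}, {"spin": -0.15}, {"spin": -0.15}, {"spin": -0.15}, {"spin": -0.15}, {"spin": -0.07}, {}]'

```text
$.steps[0]: bad value
```

```bash
cat >> h.py <<'E'
from scipy.spatial.transform import Rotation as Ro
def tool(s):
    R=Ro.from_quat(s["eef_rot"]).as_matrix(); return np.array(s["ee_pos"]),R
def go(s,xyz=None,yt=None):
    "shift in tool cm to world TCP xyz; spin to tool-y yaw yt (deg)"
    p,R=tool(s); y=np.degrees(np.arctan2(R[1,1],R[0,1]))
    print("tcp",p.round(4),"yt",round(y,2),"t",round(s["time"],2),"q",np.round(s["joint_positions"],2),"F",np.round(s["ft_force"],1),"w",round(s["width"],4),"g",round(s["grip_force"],1))
    if xyz is not None: print(" shift cm",(R.T@(np.array(xyz)-p)*100).round(2))
    if yt is not None: print(" spin",round(-np.radians((yt-y+180)%360-180),3))
def snap(n):
    from bench import imaging
    c=imaging.camera(n)
    for k in ("camera_matrix","R","t"): c[k]=np.array(c[k],float)
    return c
def labels(c,z,vmin=185,smax=60,amin=100):
    h=cv2.cvtColor(c["img"],cv2.COLOR_RGB2HSV); m=((h[...,2]>vmin)&(h[...,1]<smax)).astype(np.uint8)
    k,l,st,ce=cv2.connectedComponentsWithStats(m)
    for i in range(1,k):
        if st[i,4]>amin:
            q=cv2.boxPoints(cv2.minAreaRect(np.argwhere(l==i)[:,::-1].astype(np.float32)))
            w=np.array([cast(c,p,z)[:2] for p in q]); e=np.roll(w,-1,0)-w; L=np.linalg.norm(e,axis=1); j=np.argmax(L[:2])
            print("label px",ce[i].round(),st[i,4],"ctr",w.mean(0).round(4),"sizes",L[:2].round(4),"yaw",np.degrees(np.arctan2(e[j,1],e[j,0])).round(1))
E
python3 - <<'E'
from h import *
from bench import telemetry
go(telemetry.read_state())
c=snap("wrist"); pickle.dump(c,open("c1.pkl","wb"))
labels(c,.06)
cv2.imwrite("pics/c.png",cv2.resize(c["img"][:,:,::-1],(800,600)))
E
```

```text
tcp [ 0.2369 -0.5783  0.4042] yt -67.72 t 0.15 q [ 1.16  0.33 -0.06  1.46  0.02  1.35 -0.09] F [-0.3  0.7  0.8] w 0.0874 g 0.0
label px [464. 191.] 1345 ctr [ 0.3101 -0.8061] sizes [0.0955 0.0455] yaw -25.4
label px [419. 195.] 358 ctr [ 0.2873 -0.7582] sizes [0.0283 0.0347] yaw -76.9
```

View pics/c.png

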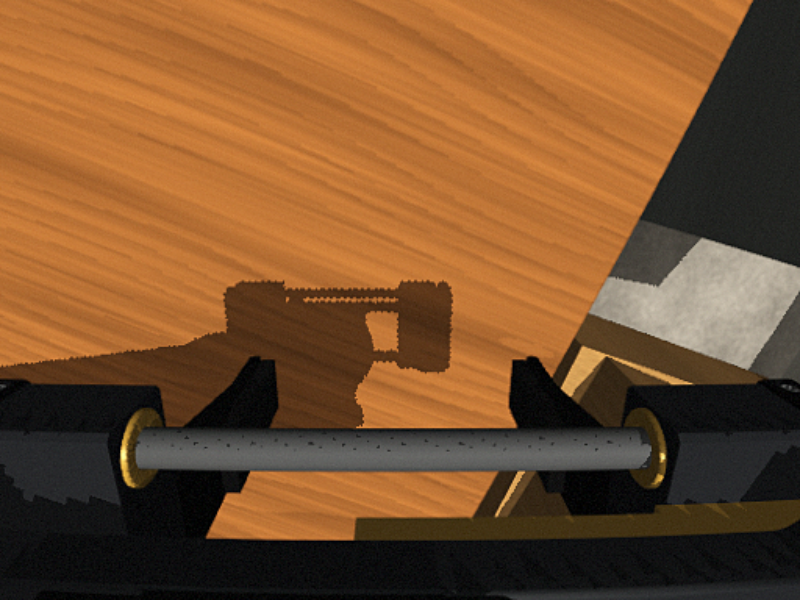

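The moves were refused because every row needs all four fields. The wrist picture shows only bare bench, with the fingers at (245,400) and (530,400); the view looks ahead toward tool +x.

Request:
move_arm --steps '[{"dx": 3.2, "dy": -3.7, "dz": 0, "spin": 0}, {"dx": 3.2, "dy": -3.7, "dz": 0, "spin": 0}, {"dx": 3.2, "dy": -3.7, "dz": 0, "spin": 0}, {"dx": 3.2, "dy": -3.7, "dz": 0, "spin": 0}, {"dx": 3.2, "dy": -3.7, "dz": 0, "spin": 0}, {"dx": 3.2, "dy": -3.7, "dz": 0, "spin": 0}, {"dx": 3.2, "dy": -3.7, "dz": 0, "spin": 0}, {"dx": 3.2, "dy": -3.7, "dz": 0, "spin": 0}, {"dx": 3.2, "dy": -3.7, "dz": 0, "spin": 0}, {"dx": 3.2, "dy": -3.7, "dz": 0, "spin": 0}, {"dx": 3.2, "dy": -3.7, "dz": 0, "spin": 0}, {"dx": 3.2, "dy": -3.7, "dz": 0, "spin": 0}]' --claw 8.7 --squeeze 10

```text
time: 1.4
ee_pos: [0.424, -0.0199, 0.405]
eef_rot: [0.981, 0.193, 0.0, 0.0]
ft_force: [2.2, 0.1, -1.1]
width: 0.0871
grip_force: 0.0
```

Request:
move_arm --steps '[{"dx": 0, "dy": 0, "dz": 0, "spin": -0.14}, {"dx": 0, "dy": 0, "dz": 0, "spin": -0.14}, {"dx": 0, "dy": 0, "dz": 0, "spin": -0.14}, {"dx": 0, "dy": 0, "dz": 0, "spin": -0.14}, {"dx": 0, "dy": 0, "dz": 0, "spin": -0.14}, {"dx": 0, "dy": 0, "dz": 0, "spin": -0.14}, {"dx": 0, "dy": 0, "dz": 0, "spin": -0.14}, {"dx": 0, "dy": 0, "dz": 0, "spin": -0.14}, {"dx": 0, "dy": 0, "dz": 0, "spin": -0.14}, {"dx": 0, "dy": 0, "dz": 0, "spin": -0.14}, {"dx": 0, "dy": 0, "dz": 0, "spin": -0.14}, {"dx": 0, "dy": 0, "dz": 0, "spin": 0}]'

```text
time: 2.6
ee_pos: [0.4239, -0.0219, 0.4047]
eef_rot: [0.569, 0.822, -0.0, -0.0]
ft_force: [1.2, 0.2, -0.0]
width: 0.0873
grip_force: 0.0
```

Run:
```python
from h import *
from bench import telemetry
go(telemetry.read_state(),(.4325,.0045,.36),22.3)
c=snap("wrist"); pickle.dump(c,open("c1.pkl","wb"))
labels(c,.06)
cv2.imwrite("pics/d.png",cv2.resize(c["img"][:,:,::-1],(800,600)))
```

```text
tcp [ 0.4239 -0.0219  0.4047] yt 20.65 t 2.6 q [ 0.56 -0.1  -0.57  1.92 -0.05  1.3   0.37] F [ 1.2  0.2 -0. ] w 0.0873 g 0.0
 shift cm [2.16 1.74 4.47]
 spin -0.029
label px [ 2. 96.] 106 ctr [ 0.1517 -0.0351] sizes [0.031  0.0067] yaw 98.3
label px [470. 144.] 1792 ctr [0.6323 0.098 ] sizes [0.0565 0.0641] yaw -7.0
label px [283. 149.] 115 ctr [0.4448 0.0161] sizes [0.0656 0.0043] yaw 111.2
label px [406. 214.] 3555 ctr [ 0.6054 -0.0043] sizes [0.1391 0.0382] yaw 90.6
label px [442. 211.] 786 ctr [0.6428 0.0135] sizes [0.0904 0.0132] yaw 93.3
label px [155. 212.] 474 ctr [ 0.3376 -0.0987] sizes [0.037  0.0179] yaw 100.6
label px [222. 311.] 415 ctr [ 0.4515 -0.1963] sizes [0.0297 0.0395] yaw -42.4
label px [341. 319.] 791 ctr [ 0.597  -0.1535] sizes [0.0556 0.0442] yaw 19.8
```

View pics/d.png

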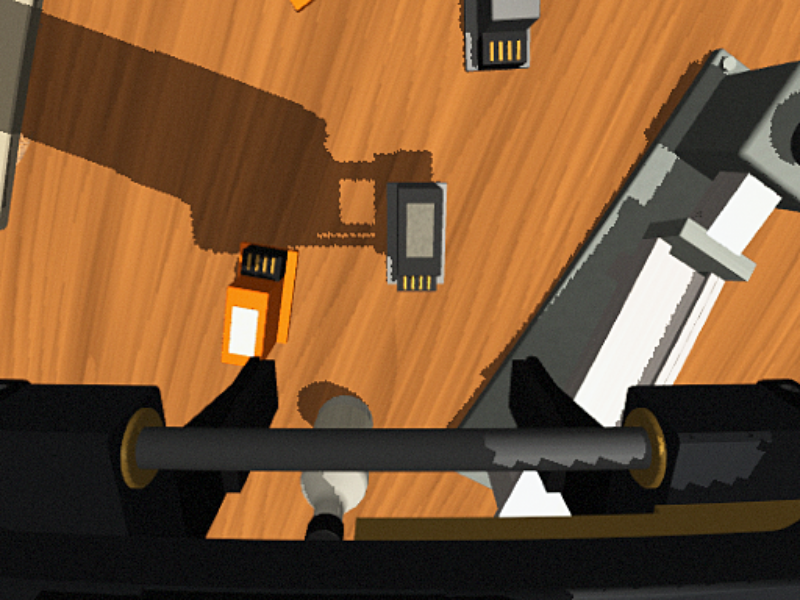

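The wrist picture shows relay B with its label centred at view (420,230), nose toward the bottom. Relay A's nose is at the top (505,50), the bottle at (330,450) and the rail on the right.

Run:
```python
from h import *
from bench import telemetry
c=pickle.load(open("c1.pkl","rb"))
x0,y0,x1,y1=252,118,284,176
im=c["img"][y0:y1,x0:x1]; h=cv2.cvtColor(im,cv2.COLOR_RGB2HSV)
print(h[30,::3,2],h[30,::3,1],h[30,::3,0])
m=((h[...,2]>110)&(h[...,1]<70)).astype(np.uint8); m=cv2.morphologyEx(m,cv2.MORPH_OPEN,np.ones((5,5),np.uint8))
k,l,st,ce=cv2.connectedComponentsWithStats(m)
for i in range(1,k):
    q=cv2.boxPoints(cv2.minAreaRect(np.argwhere(l==i)[:,::-1].astype(np.float32)))+[x0,y0]
    w=np.array([cast(c,p,.06)[:2] for p in q]); e=np.roll(w,-1,0)-w;L=np.linalg.norm(e,axis=1);j=np.argmax(L[:2])
    print(st[i],cast(c,ce[i]+[x0,y0],.06),w.mean(0),L[:2],np.degrees(np.arctan2(e[j,1],e[j,0])))
v=lambda x,y:((x+.5)*.64-.5,(y+.5)*.64-.5)
for n,p,z in (("bodytop TL",(397,183),.06),("TR",(441,183),.06),("label c",(420,230),.06),("nose pads L",(398,290),.028),("nose R",(437,291),.028),("A nose L",(483,66),.028),("A nose R",(527,66),.028)): print(n,cast(c,v(*p),z)[:2].round(4))
```

```text
[ 61  59  56 163 151 158 163 163 165  56  81] [17  9  9 47 39 45 48 47 48  0 22] [ 38  45 150  20  23  20  24  21  20   0  34]
[  8  12  18  35 608] [0.42950519 0.01378311 0.06      ] [0.42996523 0.01339115] [0.01753755 0.03579485] -68.04950454824622
bodytop TL [0.4046 0.0371]
TR [0.4315 0.0472]
label c [0.43   0.0137]
nose pads L [ 0.4346 -0.0392]
nose R [ 0.4628 -0.0295]
A nose L [0.4325 0.1287]
A nose R [0.4604 0.1396]
```

Request:
move_arm --steps '[{"dx": 2.9, "dy": 1.8, "dz": 0, "spin": -0.024}, {"dx": 0, "dy": 0, "dz": 4, "spin": 0}, {"dx": 0, "dy": 0, "dz": 4, "spin": 0}, {"dx": 0, "dy": 0, "dz": 4, "spin": 0}, {"dx": 0, "dy": 0, "dz": 4, "spin": 0}, {"dx": 0, "dy": 0, "dz": 0, "spin": 0}]'

```text
time: 3.25
ee_pos: [0.4286, 0.0113, 0.2409]
eef_rot: [0.561, 0.827, -0.002, -0.004]
ft_force: [-0.9, -0.3, 0.9]
width: 0.0871
grip_force: 0.0
```

Run:
```python
from h import *
from bench import telemetry
go(telemetry.read_state(),(.4305,.0117,.207),22.)
```

```text
tcp [0.4286 0.0113 0.2409] yt 21.69 t 3.25 q [ 0.49  0.13 -0.64  2.11  0.09  0.94  0.17] F [-0.9 -0.3  0.9] w 0.0871 g 0.0
 shift cm [-0.05  0.21  3.38]
 spin -0.005
```

Request:
move_arm --steps '[{"dx": 0, "dy": 0.2, "dz": 1.7, "spin": 0}, {"dx": 0, "dy": 0, "dz": 1.5, "spin": 0}, {"dx": 0, "dy": 0, "dz": 0, "spin": 0}, {"dx": 0, "dy": 0, "dz": 0, "spin": 0}]'

```text
time: 3.65
ee_pos: [0.4331, 0.0123, 0.2143]
eef_rot: [0.561, 0.828, 0.0, 0.001]
ft_force: [0.2, 0.2, -0.0]
width: 0.0867
grip_force: 0.0
```

Request:
move_arm --steps '[{"dx": 0, "dy": 0, "dz": 0, "spin": 0}, {"dx": 0, "dy": 0, "dz": 0, "spin": 0}, {"dx": 0, "dy": 0, "dz": 0, "spin": 0}, {"dx": 0, "dy": 0, "dz": 0, "spin": 0}, {"dx": 0, "dy": 0, "dz": 0, "spin": 0}, {"dx": 0, "dy": 0, "dz": 0, "spin": 0}, {"dx": 0, "dy": 0, "dz": 0, "spin": 0}, {"dx": 0, "dy": 0, "dz": 0, "spin": 0}]' --claw 2 --squeeze 12

```text
time: 4.45
ee_pos: [0.4325, 0.0123, 0.2127]
eef_rot: [0.56, 0.828, -0.0, -0.0]
ft_force: [-1.3, -1.2, 0.3]
width: 0.0309
grip_force: 0.4
```

Run:
```python
from h import *
from bench import telemetry
go(telemetry.read_state(),(.4305,.0117,.207),22.)
```

```text
tcp [0.4325 0.0123 0.2127] yt 21.89 t 4.45 q [ 0.47  0.19 -0.64  2.12  0.14  0.88  0.13] F [-1.3 -1.2  0.3] w 0.0309 g 0.4
 shift cm [ 0.02 -0.2   0.57]
 spin -0.002
```

Request:
move_arm --steps '[{"dx": 0, "dy": 0, "dz": 0, "spin": 0}, {"dx": 0, "dy": 0, "dz": 0, "spin": 0}, {"dx": 0, "dy": 0, "dz": -1, "spin": 0}, {"dx": 0, "dy": 0, "dz": -1, "spin": 0}, {"dx": 0, "dy": 0, "dz": 0, "spin": -0.14}, {"dx": 0, "dy": 0, "dz": 0, "spin": -0.14}, {"dx": 0, "dy": 0, "dz": 0, "spin": -0.14}, {"dx": 0, "dy": 0, "dz": 0, "spin": -0.14}, {"dx": 0, "dy": 0, "dz": 0, "spin": -0.14}, {"dx": 0, "dy": 0, "dz": 0, "spin": -0.14}, {"dx": 0, "dy": 0, "dz": 0, "spin": -0.14}, {"dx": 0, "dy": 0, "dz": 0, "spin": -0.14}]'

```text
time: 5.65
ee_pos: [0.4327, 0.0123, 0.2337]
eef_rot: [0.032, 1.0, -0.0, 0.001]
ft_force: [0.4, 0.4, -0.5]
width: 0.0299
grip_force: 11.9
```

Request:
move_arm --steps '[{"dx": 0, "dy": 0, "dz": 0, "spin": -0.14}, {"dx": 0, "dy": 0, "dz": 0, "spin": -0.14}, {"dx": 0, "dy": 0, "dz": 0, "spin": -0.14}, {"dx": 0, "dy": 0, "dz": 0, "spin": -0.14}, {"dx": 0, "dy": 0, "dz": 0, "spin": -0.14}, {"dx": 0, "dy": 0, "dz": 0, "spin": -0.14}, {"dx": 0, "dy": 0, "dz": 0, "spin": 0}, {"dx": 0, "dy": 0, "dz": 0, "spin": 0}]'

```text
time: 6.45
ee_pos: [0.4327, 0.0122, 0.2333]
eef_rot: [-0.374, 0.927, -0.0, 0.0]
ft_force: [-0.9, 0.4, -1.2]
width: 0.0302
grip_force: 11.9
```

Run:
```python
from h import *
from bench import telemetry
go(telemetry.read_state(),(.4305,.0117,.213),171.)
c=snap("wrist")
cv2.imwrite("pics/e.png",cv2.resize(c["img"][:,:,::-1],(800,600)))
```

```text
tcp [0.4327 0.0122 0.2333] yt 133.93 t 6.45 q [ 0.68  0.18 -0.85  2.1   0.17  0.93  2.07] F [-0.9  0.4 -1.2] w 0.0302 g 11.9
 shift cm [0.19 0.12 2.03]
 spin -0.647
```

View pics/e.png

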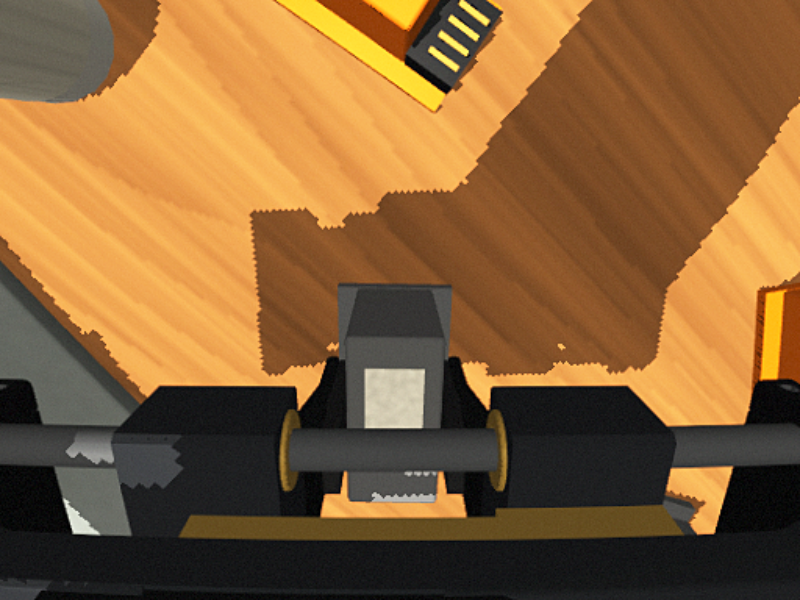

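The module is held level with its tail at (395,315), toward tool +x, and the orange look-alike is clear. I'll set it down, turn the gripper back half a turn and regrip.

Request:
move_arm --steps '[{"dx": 0, "dy": 0, "dz": 1, "spin": 0}, {"dx": 0, "dy": 0, "dz": 1, "spin": 0}, {"dx": 0, "dy": 0, "dz": 0, "spin": 0}, {"dx": 0, "dy": 0, "dz": 0, "spin": 0}]'

```text
time: 6.9
ee_pos: [0.4322, 0.0124, 0.2121]
eef_rot: [-0.376, 0.927, 0.0, -0.001]
ft_force: [-0.1, 0.0, -0.5]
width: 0.0298
grip_force: 11.9
```

Request:
move_arm --steps '[{"dx": 0, "dy": 0, "dz": 0, "spin": 0}, {"dx": 0, "dy": 0, "dz": 0, "spin": 0}, {"dx": 0, "dy": 0, "dz": 0, "spin": 0}, {"dx": 0, "dy": 0, "dz": 0, "spin": 0}, {"dx": 0, "dy": 0, "dz": -1.2, "spin": 0}, {"dx": 0, "dy": 0, "dz": 0, "spin": 0.1}, {"dx": 0, "dy": 0, "dz": 0, "spin": 0.14}, {"dx": 0, "dy": 0, "dz": 0, "spin": 0.14}, {"dx": 0, "dy": 0, "dz": 0, "spin": 0.14}, {"dx": 0, "dy": 0, "dz": 0, "spin": 0.14}, {"dx": 0, "dy": 0, "dz": 0, "spin": 0.14}, {"dx": 0, "dy": 0, "dz": 0, "spin": 0.14}]' --claw 8.7

```text
time: 8.1
ee_pos: [0.4327, 0.0123, 0.2257]
eef_rot: [0.087, 0.996, 0.0, 0.0]
ft_force: [-1.2, -0.2, 0.2]
width: 0.0869
grip_force: 0.0
```

Request:
move_arm --steps '[{"dx": 0, "dy": 0, "dz": 0, "spin": 0.146}, {"dx": 0, "dy": 0, "dz": 0, "spin": 0.146}, {"dx": 0, "dy": 0, "dz": 0, "spin": 0.146}, {"dx": 0, "dy": 0, "dz": 0, "spin": 0.146}, {"dx": 0, "dy": 0, "dz": 0, "spin": 0.146}, {"dx": 0, "dy": 0, "dz": 0, "spin": 0.146}, {"dx": 0, "dy": 0, "dz": 0, "spin": 0.146}, {"dx": 0, "dy": 0, "dz": 0, "spin": 0.146}, {"dx": 0, "dy": 0, "dz": 0, "spin": 0.146}, {"dx": 0, "dy": 0, "dz": 0, "spin": 0.146}, {"dx": 0, "dy": 0, "dz": 0, "spin": 0.146}, {"dx": 0, "dy": 0, "dz": 0, "spin": 0.146}]'

```text
time: 9.3
ee_pos: [0.4327, 0.0124, 0.2257]
eef_rot: [0.821, 0.571, 0.0, 0.0]
ft_force: [-0.1, 0.1, 0.3]
width: 0.087
grip_force: 0.0
```

Request:
move_arm --steps '[{"dx": 0, "dy": 0, "dz": 0, "spin": 0.146}, {"dx": 0, "dy": 0, "dz": 0, "spin": 0.146}, {"dx": 0, "dy": 0, "dz": 0, "spin": 0.146}, {"dx": 0, "dy": 0, "dz": 0, "spin": 0}, {"dx": 0, "dy": 0, "dz": 0, "spin": 0}]'

```text
time: 9.8
ee_pos: [0.4327, 0.0124, 0.2253]
eef_rot: [0.923, 0.384, 0.0, 0.0]
ft_force: [0.1, 0.2, 0.2]
width: 0.0872
grip_force: 0.0
```

Run:
```python
from h import *
from bench import telemetry
go(telemetry.read_state(),(.4327,.0122,.213),-46.07)
c=snap("wrist")
labels(c,.06); pickle.dump(c,open("c2.pkl","wb"))
```

```text
tcp [0.4327 0.0124 0.2253] yt -44.88 t 9.8 q [ 0.35  0.15 -0.51  2.12  0.09  0.9  -0.99] F [0.1 0.2 0.2] w 0.0872 g 0.0
 shift cm [-0.01  0.01  1.23]
 spin 0.021
label px [496.  21.] 1574 ctr [0.5858 0.0177] sizes [0.0269 0.022 ] yaw 54.1
label px [ 2. 35.] 229 ctr [0.4323 0.1672] sizes [0.0182 0.0038] yaw 34.3
label px [264. 261.] 145 ctr [0.4374 0.0076] sizes [0.0138 0.0041] yaw 43.2
```

Request:
move_arm --steps '[{"dx": 0, "dy": 0, "dz": 1.2, "spin": 0.02}, {"dx": 0, "dy": 0, "dz": 0, "spin": 0}, {"dx": 0, "dy": 0, "dz": 0, "spin": 0}, {"dx": 0, "dy": 0, "dz": 0, "spin": 0}, {"dx": 0, "dy": 0, "dz": 0, "spin": 0}, {"dx": 0, "dy": 0, "dz": 0, "spin": 0}, {"dx": 0, "dy": 0, "dz": 0, "spin": 0}, {"dx": 0, "dy": 0, "dz": 0, "spin": 0}, {"dx": 0, "dy": 0, "dz": 0, "spin": 0}, {"dx": 0, "dy": 0, "dz": 0, "spin": 0}, {"dx": 0, "dy": 0, "dz": 0, "spin": 0}, {"dx": 0, "dy": 0, "dz": 0, "spin": 0}]' --claw 2 --squeeze 12

```text
time: 11.05
ee_pos: [0.4326, 0.0123, 0.2128]
eef_rot: [0.928, 0.372, 0.0, 0.0]
ft_force: [0.2, -1.0, 3.6]
width: 0.0299
grip_force: 12.0
```

Request:
move_arm --steps '[{"dx": 0, "dy": 0, "dz": -3, "spin": 0}, {"dx": 0, "dy": 0, "dz": -4, "spin": 0}, {"dx": 0, "dy": 0, "dz": -4, "spin": 0}, {"dx": 0, "dy": 0, "dz": -4, "spin": 0}, {"dx": 0, "dy": 0, "dz": -4, "spin": 0}, {"dx": 0, "dy": 0, "dz": 0, "spin": -0.13}, {"dx": 0, "dy": 0, "dz": 0, "spin": -0.13}, {"dx": 0, "dy": 0, "dz": 0, "spin": -0.13}, {"dx": 0, "dy": 0, "dz": 0, "spin": -0.13}, {"dx": 0, "dy": 0, "dz": 0, "spin": -0.12}, {"dx": 0, "dy": 0, "dz": 0, "spin": 0}]'

```text
time: 12.15
ee_pos: [0.4324, 0.0123, 0.4025]
eef_rot: [0.763, 0.646, -0.0, -0.0]
ft_force: [-0.6, 0.2, -1.4]
width: 0.0298
grip_force: 12.0
```

Request:
move_arm --steps '[{"dx": -3, "dy": 3, "dz": 0, "spin": 0}, {"dx": -3, "dy": 3, "dz": 0, "spin": 0}, {"dx": -3, "dy": 3, "dz": 0, "spin": 0}, {"dx": -3, "dy": 3, "dz": 0, "spin": 0}, {"dx": -3, "dy": 3, "dz": 0, "spin": 0}, {"dx": -2.6, "dy": 2.3, "dz": 0, "spin": 0}, {"dx": 0, "dy": 0, "dz": 0, "spin": 0}, {"dx": 0, "dy": 0, "dz": 0, "spin": 0}]'

```text
time: 12.95
ee_pos: [0.5738, -0.1907, 0.4018]
eef_rot: [0.765, 0.644, -0.0, -0.001]
ft_force: [-0.2, 0.9, -1.5]
width: 0.03
grip_force: 12.0
```

Run:
```python
from h import *
from bench import telemetry
go(telemetry.read_state(),(.575,-.19,.4),-9.3)
c=snap("wrist")
pickle.dump(c,open("c3.pkl","wb"))
cv2.imwrite("pics/f.png",cv2.resize(c["img"][:,:,::-1],(800,600),interpolation=cv2.INTER_CUBIC))
```

```text
tcp [ 0.5738 -0.1907  0.4018] yt -9.86 t 12.95 q [ 0.5   0.31 -0.31  1.51  0.09  1.34  0.  ] F [-0.2  0.9 -1.5] w 0.03 g 12.0
 shift cm [0.09 0.11 0.18]
 spin -0.01
```

View pics/f.png

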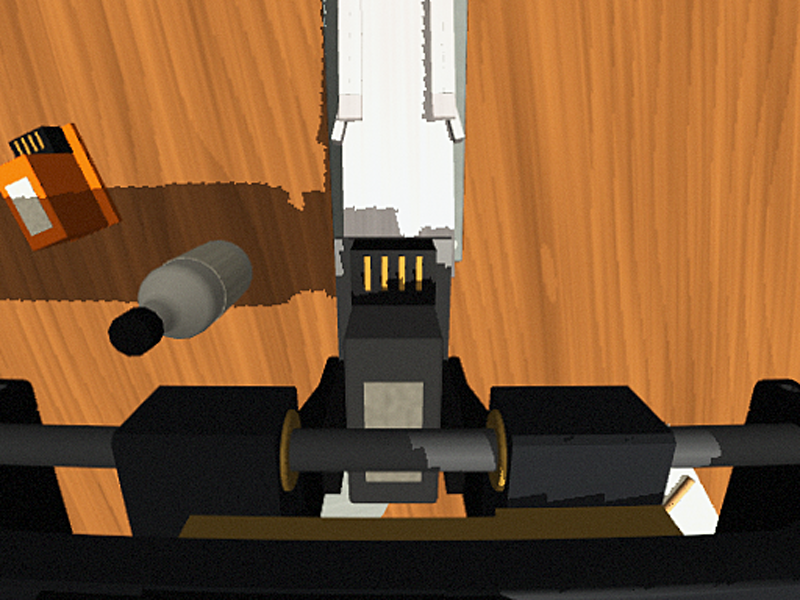

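The wrist picture shows the held module with its nose downhill. The lips begin at view rows of about 118 (inner edges x≈362 and 432), the flares are at (340,130) and (457,130), and the apron edges run at x≈342 and 455. The bottle stands clear at (200,290).

Run:
```python
from h import *
c=pickle.load(open("c3.pkl","rb"))
g=cv2.cvtColor(c["img"],cv2.COLOR_RGB2GRAY).astype(int)
for y in (5,30,55,68,78,84,95,110,125): print(y,g[y,204:304].tolist())
```

```text
5 [140, 149, 21, 158, 64, 71, 71, 71, 78, 77, 71, 60, 155, 255, 246, 241, 242, 242, 242, 242, 245, 244, 244, 245, 245, 246, 228, 237, 246, 244, 244, 245, 243, 247, 245, 245, 244, 245, 242, 243, 242, 241, 242, 243, 243, 243, 243, 241, 242, 244, 243, 243, 244, 245, 243, 243, 242, 242, 244, 245, 243, 242, 243, 242, 244, 250, 219, 117, 125, 130, 112, 193, 246, 244, 244, 243, 243, 243, 244, 243, 242, 242, 243, 242, 244, 252, 191, 169, 175, 174, 175, 176, 174, 175, 157, 121, 145, 138, 134, 131]
30 [137, 129, 49, 62, 67, 73, 76, 70, 78, 78, 70, 52, 173, 249, 247, 244, 242, 243, 243, 245, 243, 245, 244, 246, 245, 245, 246, 221, 241, 246, 244, 244, 245, 245, 246, 245, 245, 244, 243, 244, 243, 243, 241, 242, 243, 244, 244, 243, 242, 242, 244, 245, 244, 245, 244, 243, 242, 242, 243, 245, 245, 243, 242, 242, 247, 254, 234, 123, 131, 135, 132, 158, 237, 249, 245, 245, 245, 245, 246, 245, 245, 244, 242, 245, 245, 248, 233, 176, 169, 169, 177, 173, 171, 171, 126, 141, 139, 143, 144, 139]
55 [137, 99, 44, 52, 51, 65, 71, 71, 73, 74, 70, 67, 94, 250, 252, 246, 245, 245, 246, 244, 245, 245, 245, 246, 
[... 2634 characters left out ...]
 244, 245, 246, 245, 246, 244, 245, 247, 246, 246, 247, 246, 246, 245, 247, 246, 246, 246, 245, 246, 247, 246, 247, 246, 246, 247, 248, 248, 212, 163, 164, 166, 172, 169, 143, 121, 149, 144, 136, 132, 144, 145]
125 [53, 54, 54, 63, 64, 65, 71, 63, 65, 67, 74, 70, 69, 70, 57, 113, 255, 250, 247, 246, 246, 246, 246, 246, 246, 245, 246, 247, 246, 246, 247, 246, 247, 246, 247, 246, 247, 246, 247, 246, 245, 246, 246, 246, 246, 245, 246, 247, 246, 246, 247, 247, 246, 246, 247, 247, 247, 246, 245, 246, 245, 246, 246, 244, 245, 246, 247, 247, 247, 246, 246, 248, 247, 246, 245, 246, 246, 247, 247, 245, 246, 246, 246, 246, 248, 249, 217, 167, 166, 173, 177, 169, 151, 148, 147, 146, 148, 145, 139, 131]
```

Run:
```python
from h import *
c=pickle.load(open("c3.pkl","rb")); T=np.tan(np.radians(16)); C=np.cos(np.radians(16))
def cp(px,h,S,u):
    o,d=ray(c,px) # z = .045+T*s+h/C, s=(S-X).u
    n=np.array([T*u[0],T*u[1],1]); k=.045+h/C+T*(S@u)
    return o+d*(k-n@o)/(n@d)
th=np.radians(80.7); S=np.array([.6177,.0563])
for it in range(3):
    u=np.array([np.cos(th),np.sin(th)])
    L=[cp((x,y),.013,S,u) for x,y in ((215.7,5),(216.0,30),(216.4,55),(216.5,68))]
    Rr=[cp((x,y),.013,S,u) for x,y in ((290.1,5),(290.8,30),(291.3,55),(291.7,68))]
    AL=[cp((x,y),0,S,u) for x,y in ((218.6,95),(218.9,110),(219.1,125))]
    AR=[cp((x,y),0,S,u) for x,y in ((289.9,95),(290.2,110),(290.3,125))]
    mid=[(a+b)/2 for a,b in zip(L+AL,Rr+AR)]
    M=np.array(mid); p=np.polyfit(M[:,1],M[:,0],1); th=np.arctan2(1,p[0])
    lat=np.polyval(p,S[1])-S[0]; S=S+[lat,0]
    print(np.degrees(th),S, "lip mids only yaw",np.degrees(np.arctan2(1,np.polyfit(M[:4,1],M[:4,0],1)[0])))
u=np.array([np.cos(th),np.sin(th)])
print("widths",[np.linalg.norm(a-b).round(4) for a,b in zip(L+AL,Rr+AR)])
print("resid mm",((M[:,0]-np.polyval(p,M[:,1]))*1e3).round(1))
for r in (60.5,75.5,90): 
    X=cp((254,r),.013 if r<80 else 0.013,S,u); print(r,X, "s from stop",((S-X[:2])@u).round(4))
for s in (.144,.2403): print(s,(S-s*u).round(4))
print("cam",-c["R"].T@c["t"])
```

```text
81.04154626906292 [0.61659092 0.0563    ] lip mids only yaw 81.21600957764275
81.04179462464508 [0.61658439 0.0563    ] lip mids only yaw 81.21597513644392
81.0417947412938 [0.61658439 0.0563    ] lip mids only yaw 81.21597511314204
widths [np.float64(0.0638), np.float64(0.0639), np.float64(0.0638), np.float64(0.064), np.float64(0.0636), np.float64(0.0635), np.float64(0.0634)]
resid mm [-0.1  0.   0.1  0.1 -0.   0.  -0.1]
60.5 [ 0.59514363 -0.08051097  0.09823262] s from stop 0.1385
75.5 [ 0.59301858 -0.09269984  0.10177998] s from stop 0.1509
90 [ 0.59097352 -0.10443351  0.10519482] s from stop 0.1628
0.144 [ 0.5942 -0.0859]
0.2403 [ 0.5792 -0.1811]
cam [ 0.5884555  -0.10870734  0.38077504]
```

Request:
move_arm --steps '[{"dx": 2.4, "dy": 0.15, "dz": 0, "spin": -0.016}, {"dx": 2.3, "dy": 0.15, "dz": 1.5, "spin": 0}, {"dx": 0, "dy": 0, "dz": 2.5, "spin": 0}, {"dx": 0, "dy": 0, "dz": 2.2, "spin": 0}, {"dx": 0, "dy": 0, "dz": 0, "spin": 0}, {"dx": 0, "dy": 0, "dz": 0, "spin": 0}]' --squeeze 6

```text
time: 13.6
ee_pos: [0.5841, -0.143, 0.3416]
eef_rot: [0.758, 0.652, 0.0, 0.0]
ft_force: [0.1, 0.5, -0.4]
width: 0.03
grip_force: 6.0
```

Run:
```python
from h import *
from bench import telemetry
go(telemetry.read_state(),(.58495,-.1445,.3252),-8.96)
```

```text
tcp [ 0.5841 -0.143   0.3416] yt -8.65 t 13.6 q [ 0.44  0.34 -0.34  1.6   0.12  1.22 -0.07] F [ 0.1  0.5 -0.4] w 0.03 g 6.0
 shift cm [-0.14  0.1   1.64]
 spin 0.005
```

Request:
move_arm --steps '[{"dx": -0.15, "dy": 0.1, "dz": 0.6, "spin": 0.005}, {"dx": 0, "dy": 0, "dz": 0.5, "spin": 0}, {"dx": 0, "dy": 0, "dz": 0.3, "spin": 0}, {"dx": 0, "dy": 0, "dz": 0.2, "spin": 0}, {"dx": 0, "dy": 0, "dz": 0, "spin": 0}, {"dx": 0, "dy": 0, "dz": 0, "spin": 0}]'

```text
time: 14.2
ee_pos: [0.585, -0.1456, 0.325]
eef_rot: [0.76, 0.65, 0.0, 0.0]
ft_force: [0.3, 2.1, 0.4]
width: 0.03
grip_force: 6.0
```

Request:
move_arm --steps '[{"dx": 0.15, "dy": 0, "dz": 0.15, "spin": 0}, {"dx": 0.2, "dy": 0, "dz": 0.2, "spin": 0}, {"dx": 0.2, "dy": 0, "dz": 0.2, "spin": 0}, {"dx": 0, "dy": 0, "dz": 0, "spin": 0}, {"dx": 0, "dy": 0, "dz": 0, "spin": 0}]'

```text
time: 14.7
ee_pos: [0.5857, -0.1405, 0.319]
eef_rot: [0.76, 0.649, -0.0, -0.0]
ft_force: [-0.7, 0.4, -0.5]
width: 0.0297
grip_force: 6.0
```

Request:
move_arm --steps '[{"dx": 0.2, "dy": 0, "dz": 0.15, "spin": 0}, {"dx": 0.2, "dy": 0, "dz": 0.15, "spin": 0}, {"dx": 0.2, "dy": 0, "dz": 0.15, "spin": 0}, {"dx": 0.05, "dy": 0, "dz": 0.1, "spin": 0}, {"dx": 0, "dy": 0, "dz": 0, "spin": 0}, {"dx": 0, "dy": 0, "dz": 0, "spin": 0}]'

```text
time: 15.3
ee_pos: [0.5869, -0.1341, 0.3144]
eef_rot: [0.76, 0.649, 0.0, 0.0]
ft_force: [-0.8, 0.4, 5.6]
width: 0.0302
grip_force: 6.0
```

Run:
```python
from h import *
from bench import telemetry
go(telemetry.read_state(),(.5868,-.1325,.3145),-8.96)
c=snap("wrist"); pickle.dump(c,open("c4.pkl","wb"))
cv2.imwrite("pics/g.png",cv2.resize(c["img"][:,:,::-1],(800,600),interpolation=cv2.INTER_CUBIC))
```

```text
tcp [ 0.5869 -0.1341  0.3144] yt -9.0 t 15.3 q [ 0.42  0.37 -0.34  1.62  0.13  1.17 -0.1 ] F [-0.8  0.4  5.6] w 0.0302 g 6.0
 shift cm [ 0.15 -0.04 -0.01]
 spin -0.001
```

View pics/g.png

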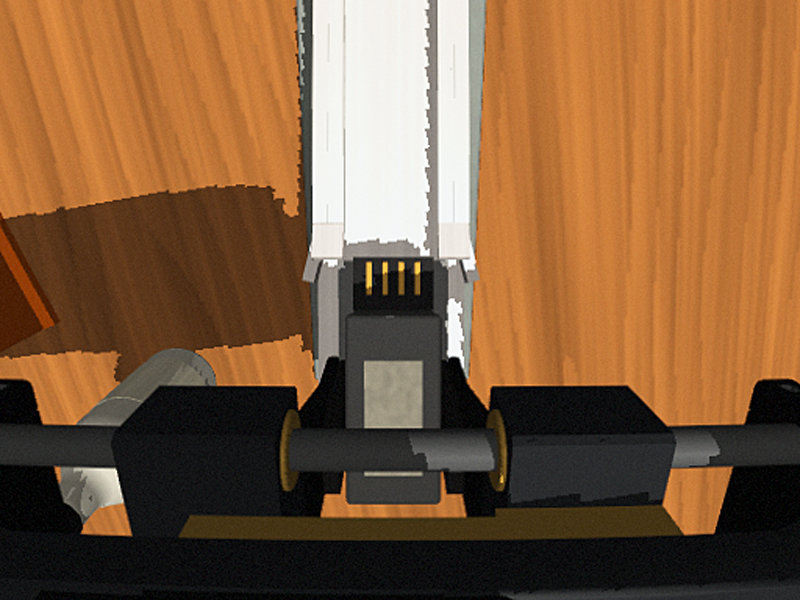

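The module now lies flush on the apron, its nose at (393,260) centred between the lips at x≈344 and 437, with 5.6 N of down-pressure. I'll slide it down in stages.

Request:
move_arm --steps '[{"dx": 0.5, "dy": 0, "dz": 0.14, "spin": 0}, {"dx": 0.5, "dy": 0, "dz": 0.14, "spin": 0}, {"dx": 0.5, "dy": 0, "dz": 0.14, "spin": 0}, {"dx": 0.5, "dy": 0, "dz": 0.14, "spin": 0}, {"dx": 0.5, "dy": 0, "dz": 0.14, "spin": 0}, {"dx": 0.5, "dy": 0, "dz": 0.14, "spin": 0}, {"dx": 0, "dy": 0, "dz": 0, "spin": 0}]'

```text
time: 16.05
ee_pos: [0.5917, -0.1031, 0.3053]
eef_rot: [0.76, 0.65, 0.0, -0.0]
ft_force: [1.5, 2.8, 2.8]
width: 0.03
grip_force: 6.0
```

Request:
move_arm --steps '[{"dx": 0.5, "dy": 0, "dz": 0.14, "spin": 0}, {"dx": 0.5, "dy": 0, "dz": 0.14, "spin": 0}, {"dx": 0.5, "dy": 0, "dz": 0.14, "spin": 0}, {"dx": 0.5, "dy": 0, "dz": 0.14, "spin": 0}, {"dx": 0.5, "dy": 0, "dz": 0.14, "spin": 0}, {"dx": 0.5, "dy": 0, "dz": 0.14, "spin": 0}, {"dx": 0, "dy": 0, "dz": 0, "spin": 0}, {"dx": 0, "dy": 0, "dz": 0, "spin": 0}]'

```text
time: 16.85
ee_pos: [0.5962, -0.074, 0.2968]
eef_rot: [0.76, 0.65, 0.0, -0.0]
ft_force: [0.3, 3.2, 3.1]
width: 0.0302
grip_force: 6.0
```

```bash
cat >> h.py <<'E'
u=np.array([np.cos(np.radians(81.04)),np.sin(np.radians(81.04))]); S=np.array([.6166,.0563])
def rail(x,h):
    "TCP world for grasp point at rail x (m), height h above the floor, tool down"
    a=np.radians(16); s=x*np.cos(a)+h*np.sin(a); return np.r_[S+s*u, .045-x*np.sin(a)+h*np.cos(a)+.164]
def inrail(p):
    a=np.radians(16); s=(p[:2]-S)@u; z=p[2]-.164-.045; print("rail x",round(s*np.cos(a)-z*np.sin(a),4),"h",round(s*np.sin(a)+z*np.cos(a),4),"lat",round((p[:2]-S)@[u[1],-u[0]],4))
E
python3 - <<'E'
from h import *
from bench import telemetry
s=telemetry.read_state();go(s,rail(-.048,.0487),-8.96); inrail(s["ee_pos"])
c=snap("wrist"); labels(c,.1); g=cv2.cvtColor(c["img"],cv2.COLOR_RGB2GRAY); print(g[160:215:3,251].tolist()); print(telemetry.read_state()["torque"])
pickle.dump(c,open("c5.pkl","wb"))
E
```

```text
tcp [ 0.5962 -0.074   0.2968] yt -8.94 t 16.85 q [ 0.34  0.39 -0.36  1.64  0.15  1.14 -0.21] F [0.3 3.2 3.1] w 0.0302 g 6.0
 shift cm [ 9.91 -0.01  2.79]
 spin 0.0
rail x -0.151 h 0.0481 lat 0.0001
label px [236.  88.] 10717 ctr [0.6021 0.0086] sizes [0.0377 0.0896] yaw -97.8
label px [291.  90.] 3362 ctr [0.6308 0.004 ] sizes [0.0102 0.0897] yaw -96.6
label px [296. 217.] 379 ctr [ 0.6241 -0.0689] sizes [0.0066 0.0319] yaw -96.2
label px [252. 324.] 1002 ctr [ 0.5863 -0.1343] sizes [0.0614 0.0236] yaw -9.0
[144, 159, 40, 43, 51, 31, 17, 22, 13, 20, 13, 14, 11, 18, 80, 59, 61, 63, 65]
[ 0.7334875  -0.27863054  0.03211058]
```

Request:
move_arm --steps '[{"dx": 0.7, "dy": 0, "dz": 0.2, "spin": 0}, {"dx": 0.7, "dy": 0, "dz": 0.2, "spin": 0}, {"dx": 0.7, "dy": 0, "dz": 0.2, "spin": 0}, {"dx": 0.7, "dy": 0, "dz": 0.2, "spin": 0}, {"dx": 0.7, "dy": 0, "dz": 0.2, "spin": 0}, {"dx": 0.7, "dy": 0, "dz": 0.2, "spin": 0}, {"dx": 0.7, "dy": 0, "dz": 0.2, "spin": 0}, {"dx": 0.7, "dy": 0, "dz": 0.2, "spin": 0}, {"dx": 0.7, "dy": 0, "dz": 0.2, "spin": 0}, {"dx": 0.7, "dy": 0, "dz": 0.2, "spin": 0}, {"dx": 0.7, "dy": 0, "dz": 0.2, "spin": 0}, {"dx": 0, "dy": 0, "dz": 0, "spin": 0}]'

```text
time: 18.1
ee_pos: [0.6082, 0.0019, 0.2747]
eef_rot: [0.76, 0.65, 0.0, -0.0]
ft_force: [0.9, 3.1, 1.5]
width: 0.0303
grip_force: 6.0
```

Request:
move_arm --steps '[{"dx": 0.4, "dy": 0, "dz": 0.11, "spin": 0}, {"dx": 0.4, "dy": 0, "dz": 0.11, "spin": 0}, {"dx": 0.4, "dy": 0, "dz": 0.11, "spin": 0}, {"dx": 0.4, "dy": 0, "dz": 0.11, "spin": 0}, {"dx": 0, "dy": 0, "dz": 0, "spin": 0}]'

```text
time: 18.6
ee_pos: [0.6105, 0.0179, 0.2701]
eef_rot: [0.76, 0.65, -0.0, -0.0]
ft_force: [0.3, 1.6, 0.1]
width: 0.0299
grip_force: 6.0
```

Request:
move_arm --steps '[{"dx": 0.3, "dy": 0, "dz": 0.08, "spin": 0}, {"dx": 0.3, "dy": 0, "dz": 0.08, "spin": 0}, {"dx": 0, "dy": 0, "dz": 0, "spin": 0}]'

```text
time: 18.9
ee_pos: [0.6115, 0.0231, 0.2686]
eef_rot: [0.76, 0.65, -0.0, -0.0]
ft_force: [-0.1, -0.6, -0.7]
width: 0.0302
grip_force: 6.0
```

Run:
```python
from h import *
from bench import telemetry
s=telemetry.read_state();go(s,rail(-.048,.0487),-8.96); inrail(s["ee_pos"])
c=snap("wrist"); g=cv2.cvtColor(c["img"],cv2.COLOR_RGB2GRAY); print(g[100:215:3,251].tolist())
pickle.dump(c,open("c6.pkl","wb"))
```

```text
tcp [0.6115 0.0231 0.2686] yt -8.99 t 18.9 q [ 0.2   0.44 -0.39  1.64  0.18  1.1  -0.4 ] F [-0.1 -0.6 -0.7] w 0.0302 g 6.0
 shift cm [ 0.09 -0.02 -0.05]
 spin -0.001
rail x -0.0487 h 0.048 lat 0.0002
[251, 251, 251, 251, 251, 251, 251, 251, 251, 251, 251, 251, 251, 251, 252, 240, 219, 220, 226, 226, 227, 235, 43, 55, 56, 18, 18, 19, 17, 18, 15, 18, 13, 24, 30, 68, 73, 70, 70]
```

Request:
move_arm --steps '[{"dx": 0.15, "dy": 0, "dz": 0.04, "spin": 0}, {"dx": 0.15, "dy": 0, "dz": 0.04, "spin": 0}, {"dx": 0, "dy": 0, "dz": 0, "spin": 0}]' --squeeze 15

```text
time: 19.25
ee_pos: [0.6118, 0.0238, 0.2686]
eef_rot: [0.761, 0.649, -0.002, 0.001]
ft_force: [-6.6, -8.0, 8.8]
width: 0.03
grip_force: 15.0
```

Request:
move_arm --steps '[{"dx": 0.15, "dy": 0, "dz": 0.04, "spin": 0}, {"dx": 0.15, "dy": 0, "dz": 0.04, "spin": 0}, {"dx": 0, "dy": 0, "dz": 0, "spin": 0}]'

```text
time: 19.55
ee_pos: [0.6122, 0.0254, 0.268]
eef_rot: [0.761, 0.648, -0.003, 0.001]
ft_force: [-8.4, -11.8, 12.7]
width: 0.03
grip_force: 15.0
```

Request:
move_arm --steps '[{"dx": 0.15, "dy": 0, "dz": 0.04, "spin": 0}, {"dx": 0.15, "dy": 0, "dz": 0.04, "spin": 0}, {"dx": 0, "dy": 0, "dz": 0, "spin": 0}]'

```text
time: 19.85
ee_pos: [0.6126, 0.028, 0.267]
eef_rot: [0.762, 0.648, -0.003, 0.002]
ft_force: [-8.1, -14.0, 11.3]
width: 0.03
grip_force: 15.0
```

Run:
```python
from h import *
from bench import telemetry
s=telemetry.read_state();go(s,rail(-.048,.0487),-8.96); inrail(s["ee_pos"])
c=snap("wrist"); pickle.dump(c,open("c6.pkl","wb"))
g=cv2.cvtColor(c["img"],cv2.COLOR_RGB2GRAY); print(g[100:215:3,251].tolist())
cv2.imwrite("pics/i.png",cv2.resize(c["img"][:,:,::-1],(800,600),interpolation=cv2.INTER_CUBIC))
```

```text
tcp [0.6126 0.028  0.267 ] yt -9.2 t 19.85 q [ 0.19  0.45 -0.39  1.63  0.19  1.1  -0.42] F [ -8.1 -14.   11.3] w 0.03 g 15.0
 shift cm [-0.42 -0.04 -0.2 ]
 spin -0.004
rail x -0.0434 h 0.0479 lat 0.0005
[251, 251, 251, 251, 251, 251, 252, 252, 251, 251, 252, 251, 251, 251, 251, 251, 251, 253, 214, 225, 226, 230, 229, 233, 138, 21, 24, 16, 20, 18, 16, 22, 20, 23, 16, 12, 33, 25, 72]
```

The force rose to about 14 N and the grip began to slip just past rail x = -48 mm, which is exactly the home value for the first module. I'll release it and fetch the other one.

Request:
move_arm --steps '[{"dx": 0, "dy": 0, "dz": 0, "spin": 0}, {"dx": 0, "dy": 0, "dz": 0, "spin": 0}, {"dx": 0, "dy": 0, "dz": 0, "spin": 0}, {"dx": 0, "dy": 0, "dz": 0, "spin": 0}, {"dx": 0, "dy": 0, "dz": 0, "spin": 0}, {"dx": 0, "dy": 0, "dz": -2, "spin": 0}, {"dx": 0, "dy": 0, "dz": -3, "spin": 0}, {"dx": 0, "dy": 0, "dz": -4, "spin": 0}, {"dx": 0, "dy": 0, "dz": -4, "spin": 0}]' --claw 8.7

```text
time: 20.8
ee_pos: [0.6128, 0.032, 0.3977]
eef_rot: [0.76, 0.65, -0.0, -0.0]
ft_force: [1.2, -0.9, -0.3]
width: 0.0858
grip_force: 0.0
```

Request:
move_arm --steps '[{"dx": 1.7, "dy": -3.7, "dz": 0, "spin": 0}, {"dx": 1.7, "dy": -3.7, "dz": 0, "spin": 0}, {"dx": 1.7, "dy": -3.7, "dz": 0, "spin": 0}, {"dx": 1.7, "dy": -3.7, "dz": 0, "spin": 0}, {"dx": 1.5, "dy": -3.5, "dz": 0, "spin": 0}, {"dx": 0, "dy": 0, "dz": 0, "spin": -0.12}, {"dx": 0, "dy": 0, "dz": 0, "spin": -0.12}, {"dx": 0, "dy": 0, "dz": 0, "spin": -0.12}, {"dx": 0, "dy": 0, "dz": 0, "spin": -0.12}, {"dx": 0, "dy": 0, "dz": 0, "spin": -0.12}, {"dx": 0, "dy": 0, "dz": 0, "spin": 0}, {"dx": 0, "dy": 0, "dz": 0, "spin": 0}]'

```text
time: 22.0
ee_pos: [0.4452, 0.1426, 0.3966]
eef_rot: [0.536, 0.844, 0.0, 0.0]
ft_force: [-0.8, 0.5, -0.7]
width: 0.087
grip_force: 0.0
```

Run:
```python
from h import *
from bench import telemetry
s=telemetry.read_state()
c=snap("wrist"); pickle.dump(c,open("c7.pkl","wb"))
p=proj(c,[[.4243,.184,.06]])[0]; print("expect",p)
x0,y0=(p-[30,40]).astype(int); h=cv2.cvtColor(c["img"],cv2.COLOR_RGB2HSV)[max(y0,0):y0+80,x0:x0+60]; y0=max(y0,0)
m=((h[...,2]>110)&(h[...,1]<70)).astype(np.uint8); m=cv2.morphologyEx(m,cv2.MORPH_OPEN,np.ones((5,5),np.uint8))
k,l,st,ce=cv2.connectedComponentsWithStats(m)
for i in range(1,k):
    q=cv2.boxPoints(cv2.minAreaRect(np.argwhere(l==i)[:,::-1].astype(np.float32)))+[x0,y0]
    w=np.array([cast(c,v,.06)[:2] for v in q]); e=np.roll(w,-1,0)-w;L=np.linalg.norm(e,axis=1);j=np.argmax(L[:2])
    print(st[i],cast(c,ce[i]+[x0,y0],.06),w.mean(0).round(4),L[:2].round(4),np.degrees(np.arctan2(e[j,1],e[j,0])))
go(s,(.4252,.1822,.2127),25)
```

```text
expect [249.82404815 133.24633691]
[20 13  8  5 40] [0.40727653 0.20334908 0.06      ] [0.4073 0.2033] [0.0069 0.0038] 25.09067566203123
[ 17  23  23  42 871] [0.42306405 0.17990524 0.06      ] [0.4232 0.1795] [0.0218 0.0413] -64.51506807603299
[44 72  5  7 35] [0.45380185 0.15821427 0.06      ] [0.4538 0.1582] [0.0042 0.0064] -64.01451155054413
tcp [0.4452 0.1426 0.3966] yt 25.19 t 22.0 q [ 0.13  0.02 -0.53  1.85  0.01  1.28  0.03] F [-0.8  0.5 -0.7] w 0.087 g 0.0
 shift cm [ 4.44 -0.13 18.39]
 spin 0.003
```

Run:
```python
from h import *
c=pickle.load(open("c7.pkl","rb"))
h=cv2.cvtColor(c["img"],cv2.COLOR_RGB2HSV)
for v in (130,160,190,215):
  m=((h[90:180,215:290,2]>v)&(h[90:180,215:290,1]<70)).astype(np.uint8); m=cv2.morphologyEx(m,cv2.MORPH_OPEN,np.ones((5,5),np.uint8))
  k,l,st,ce=cv2.connectedComponentsWithStats(m)
  for i in range(1,k):
    if st[i,4]<150: continue
    q=cv2.boxPoints(cv2.minAreaRect(np.argwhere(l==i)[:,::-1].astype(np.float32)))+[215,90]
    w=np.array([cast(c,p,.06)[:2] for p in q]);e=np.roll(w,-1,0)-w;print(v,st[i],w.mean(0).round(4),np.linalg.norm(e,axis=1)[:2].round(4),np.degrees(np.arctan2(e[:2,1],e[:2,0])).round(1))
print(h[100:180:3,250,2].tolist()); print(h[130,225:280,2].tolist())
```

```text
130 [ 21  26  23  41 821] [0.423 0.18 ] [0.0218 0.0403] [ 25.1 -64.5]
160 [ 21  34  17  33 483] [0.4219 0.1751] [0.016  0.0324] [ 25.1 -64.8]
190 [ 26  34  12  29 341] [0.4233 0.1781] [0.011  0.0283] [ 25.1 -64.8]
215 [ 26  34  12  28 332] [0.4231 0.1786] [0.011  0.0272] [ 25.1 -64.8]
[99, 95, 147, 190, 54, 88, 169, 160, 226, 250, 250, 251, 250, 250, 251, 250, 250, 247, 188, 42, 61, 66, 15, 0, 75, 68, 189]
[206, 210, 227, 180, 103, 97, 64, 66, 59, 57, 72, 186, 181, 184, 172, 129, 255, 252, 251, 250, 250, 250, 250, 250, 250, 250, 251, 255, 255, 148, 164, 162, 168, 167, 49, 62, 64, 65, 61, 49, 64, 65, 65, 62, 73, 105, 101, 93, 88, 87, 89, 95, 88, 85, 95]
```

Request:
move_arm --steps '[{"dx": 4.15, "dy": -0.25, "dz": 0, "spin": 0}, {"dx": 0, "dy": 0, "dz": 4, "spin": 0}, {"dx": 0, "dy": 0, "dz": 4, "spin": 0}, {"dx": 0, "dy": 0, "dz": 4, "spin": 0}, {"dx": 0, "dy": 0, "dz": 4, "spin": 0}, {"dx": 0, "dy": 0, "dz": 2.4, "spin": 0}, {"dx": 0, "dy": 0, "dz": 0, "spin": 0}, {"dx": 0, "dy": 0, "dz": 0, "spin": 0}]'

```text
time: 22.85
ee_pos: [0.4254, 0.1792, 0.2132]
eef_rot: [0.535, 0.845, 0.0, -0.0]
ft_force: [-0.3, -0.5, 0.4]
width: 0.0872
grip_force: 0.0
```

Request:
move_arm --steps '[{"dx": 0, "dy": 0, "dz": 0, "spin": 0}, {"dx": 0, "dy": 0, "dz": 0, "spin": 0}, {"dx": 0, "dy": 0, "dz": 0, "spin": 0}, {"dx": 0, "dy": 0, "dz": 0, "spin": 0}, {"dx": 0, "dy": 0, "dz": 0, "spin": 0}, {"dx": 0, "dy": 0, "dz": 0, "spin": 0}, {"dx": 0, "dy": 0, "dz": 0, "spin": 0}, {"dx": 0, "dy": 0, "dz": 0, "spin": 0}, {"dx": 0, "dy": 0, "dz": 0, "spin": 0}, {"dx": 0, "dy": 0, "dz": 0, "spin": 0}]' --claw 2 --squeeze 12

```text
time: 23.85
ee_pos: [0.4252, 0.1789, 0.2125]
eef_rot: [0.534, 0.845, -0.0, 0.0]
ft_force: [0.2, -0.1, 0.4]
width: 0.0302
grip_force: 12.0
```

Run:
```python
from h import *
from bench import telemetry
s=telemetry.read_state();go(s,(.4254,.1792,.2127),25)
c=snap("wrist");pickle.dump(c,open("c8.pkl","wb"))
g=cv2.cvtColor(c["img"],cv2.COLOR_RGB2GRAY); print(g[170:250:2,251].tolist())
g=cv2.cvtColor(pickle.load(open("c3.pkl","rb"))["img"],cv2.COLOR_RGB2GRAY);print(g[230:330:2,251].tolist())
```

```text
tcp [0.4252 0.1789 0.2125] yt 25.38 t 23.85 q [ 0.03  0.24 -0.57  2.06  0.17  0.89 -0.19] F [ 0.2 -0.1  0.4] w 0.0302 g 12.0
 shift cm [ 0.01  0.03 -0.02]
 spin 0.007
[91, 93, 94, 95, 65, 73, 55, 53, 55, 56, 54, 54, 55, 53, 47, 52, 56, 56, 54, 52, 53, 84, 84, 83, 83, 81, 85, 83, 83, 88, 76, 194, 202, 201, 200, 194, 197, 196, 198, 203]
[52, 59, 57, 52, 59, 56, 56, 82, 144, 151, 152, 154, 148, 146, 145, 156, 158, 146, 143, 144, 154, 153, 39, 26, 32, 41, 44, 44, 45, 41, 51, 47, 44, 50, 39, 33, 123, 150, 146, 84, 58, 56, 52, 58, 53, 55, 133, 158, 157, 158]
```

Request:
move_arm --steps '[{"dx": 0, "dy": 0, "dz": -1, "spin": 0}, {"dx": 0, "dy": 0, "dz": -1, "spin": 0}, {"dx": 0, "dy": 0, "dz": 0, "spin": -0.14}, {"dx": 0, "dy": 0, "dz": 0, "spin": -0.14}, {"dx": 0, "dy": 0, "dz": 0, "spin": -0.14}, {"dx": 0, "dy": 0, "dz": 0, "spin": -0.14}, {"dx": 0, "dy": 0, "dz": 0, "spin": -0.14}, {"dx": 0, "dy": 0, "dz": 0, "spin": -0.14}, {"dx": 0, "dy": 0, "dz": 0, "spin": -0.14}, {"dx": 0, "dy": 0, "dz": 0, "spin": -0.14}, {"dx": 0, "dy": 0, "dz": 0, "spin": -0.14}, {"dx": 0, "dy": 0, "dz": 0, "spin": -0.14}]'

```text
time: 25.1
ee_pos: [0.4254, 0.1789, 0.2335]
eef_rot: [-0.138, 0.99, -0.0, 0.0]
ft_force: [-1.0, 0.6, -1.3]
width: 0.0298
grip_force: 12.0
```

Request:
move_arm --steps '[{"dx": 0, "dy": 0, "dz": 0, "spin": -0.14}, {"dx": 0, "dy": 0, "dz": 0, "spin": -0.14}, {"dx": 0, "dy": 0, "dz": 0, "spin": -0.14}, {"dx": 0, "dy": 0, "dz": 0, "spin": -0.14}, {"dx": 0, "dy": 0, "dz": 1, "spin": 0}, {"dx": 0, "dy": 0, "dz": 1, "spin": 0}, {"dx": 0, "dy": 0, "dz": 0, "spin": 0}, {"dx": 0, "dy": 0, "dz": 0, "spin": 0}]'

```text
time: 25.9
ee_pos: [0.4249, 0.179, 0.2121]
eef_rot: [-0.403, 0.915, 0.0, -0.001]
ft_force: [-0.7, -0.5, -1.3]
width: 0.0301
grip_force: 12.0
```

Request:
move_arm --steps '[{"dx": 0, "dy": 0, "dz": 0, "spin": 0}, {"dx": 0, "dy": 0, "dz": 0, "spin": 0}, {"dx": 0, "dy": 0, "dz": 0, "spin": 0}, {"dx": 0, "dy": 0, "dz": 0, "spin": 0}, {"dx": 0, "dy": 0, "dz": -1.2, "spin": 0}, {"dx": 0, "dy": 0, "dz": 0, "spin": 0.1}, {"dx": 0, "dy": 0, "dz": 0, "spin": 0.146}, {"dx": 0, "dy": 0, "dz": 0, "spin": 0.146}, {"dx": 0, "dy": 0, "dz": 0, "spin": 0.146}, {"dx": 0, "dy": 0, "dz": 0, "spin": 0.146}, {"dx": 0, "dy": 0, "dz": 0, "spin": 0.146}, {"dx": 0, "dy": 0, "dz": 0, "spin": 0.146}]' --claw 8.7

```text
time: 27.1
ee_pos: [0.4254, 0.1791, 0.2255]
eef_rot: [0.075, 0.997, 0.0, 0.0]
ft_force: [-0.4, -0.7, 0.0]
width: 0.0873
grip_force: 0.0
```

Request:
move_arm --steps '[{"dx": 0, "dy": 0, "dz": 0, "spin": 0.146}, {"dx": 0, "dy": 0, "dz": 0, "spin": 0.146}, {"dx": 0, "dy": 0, "dz": 0, "spin": 0.146}, {"dx": 0, "dy": 0, "dz": 0, "spin": 0.146}, {"dx": 0, "dy": 0, "dz": 0, "spin": 0.146}, {"dx": 0, "dy": 0, "dz": 0, "spin": 0.146}, {"dx": 0, "dy": 0, "dz": 0, "spin": 0.146}, {"dx": 0, "dy": 0, "dz": 0, "spin": 0.146}, {"dx": 0, "dy": 0, "dz": 0, "spin": 0.146}, {"dx": 0, "dy": 0, "dz": 0, "spin": 0.146}, {"dx": 0, "dy": 0, "dz": 0, "spin": 0.146}, {"dx": 0, "dy": 0, "dz": 0, "spin": 0.146}]'

```text
time: 28.3
ee_pos: [0.4253, 0.1791, 0.2255]
eef_rot: [0.814, 0.581, 0.001, -0.0]
ft_force: [-0.8, 1.4, 0.0]
width: 0.0866
grip_force: 0.0
```

Request:
move_arm --steps '[{"dx": 0, "dy": 0, "dz": 0, "spin": 0.146}, {"dx": 0, "dy": 0, "dz": 0, "spin": 0.146}, {"dx": 0, "dy": 0, "dz": 0, "spin": 0.121}, {"dx": 0, "dy": 0, "dz": 0, "spin": 0}, {"dx": 0, "dy": 0, "dz": 0, "spin": 0}]'

```text
time: 28.8
ee_pos: [0.4253, 0.1791, 0.2251]
eef_rot: [0.914, 0.406, 0.0, -0.0]
ft_force: [-0.6, -0.2, -0.1]
width: 0.0871
grip_force: 0.0
```

Run:
```python
from h import *
from bench import telemetry
s=telemetry.read_state();go(s,(.4252,.1791,.2127),-42.3)
```

```text
tcp [0.4253 0.1791 0.2251] yt -42.07 t 28.8 q [-0.11  0.2  -0.42  2.05  0.1   0.91 -1.31] F [-0.6 -0.2 -0.1] w 0.0871 g 0.0
 shift cm [-0.   -0.01  1.24]
 spin 0.004
```

Request:
move_arm --steps '[{"dx": 0, "dy": 0, "dz": 1.2, "spin": 0.004}, {"dx": 0, "dy": 0, "dz": 0, "spin": 0}, {"dx": 0, "dy": 0, "dz": 0, "spin": 0}, {"dx": 0, "dy": 0, "dz": 0, "spin": 0}, {"dx": 0, "dy": 0, "dz": 0, "spin": 0}, {"dx": 0, "dy": 0, "dz": 0, "spin": 0}, {"dx": 0, "dy": 0, "dz": 0, "spin": 0}, {"dx": 0, "dy": 0, "dz": 0, "spin": 0}, {"dx": 0, "dy": 0, "dz": 0, "spin": 0}, {"dx": 0, "dy": 0, "dz": 0, "spin": 0}, {"dx": 0, "dy": 0, "dz": 0, "spin": 0}, {"dx": 0, "dy": 0, "dz": 0, "spin": 0}]' --claw 2 --squeeze 12

```text
time: 30.0
ee_pos: [0.4252, 0.1789, 0.2126]
eef_rot: [0.915, 0.403, 0.0, 0.0]
ft_force: [-0.4, -0.4, 1.6]
width: 0.0301
grip_force: 12.0
```

Request:
move_arm --steps '[{"dx": 0, "dy": 0, "dz": -3, "spin": 0}, {"dx": 0, "dy": 0, "dz": -4, "spin": 0}, {"dx": 0, "dy": 0, "dz": -4, "spin": 0}, {"dx": 0, "dy": 0, "dz": -4, "spin": 0}, {"dx": 0, "dy": 0, "dz": -4, "spin": 0}, {"dx": 0, "dy": 0, "dz": 0, "spin": -0.12}, {"dx": 0, "dy": 0, "dz": 0, "spin": -0.12}, {"dx": 0, "dy": 0, "dz": 0, "spin": -0.12}, {"dx": 0, "dy": 0, "dz": 0, "spin": -0.12}, {"dx": 0, "dy": 0, "dz": 0, "spin": -0.102}, {"dx": 0, "dy": 0, "dz": 0, "spin": 0}]'

```text
time: 31.1
ee_pos: [0.4251, 0.1789, 0.4023]
eef_rot: [0.761, 0.649, -0.0, -0.0]
ft_force: [0.1, 0.4, -1.3]
width: 0.0297
grip_force: 12.0
```

Request:
move_arm --steps '[{"dx": -3.6, "dy": 2.6, "dz": 0, "spin": 0}, {"dx": -3.6, "dy": 2.6, "dz": 0, "spin": 0}, {"dx": -3.6, "dy": 2.6, "dz": 0, "spin": 0}, {"dx": -3.6, "dy": 2.6, "dz": 0, "spin": 0}, {"dx": -3.6, "dy": 2.6, "dz": 0, "spin": 0}, {"dx": -3.6, "dy": 2.6, "dz": 0, "spin": 0}, {"dx": -3.6, "dy": 2.6, "dz": 0, "spin": 0}, {"dx": -3.6, "dy": 2.6, "dz": 0, "spin": 0}, {"dx": 0, "dy": 0, "dz": 0, "spin": 0}, {"dx": 0, "dy": 0, "dz": 0, "spin": 0}]'

```text
time: 32.1
ee_pos: [0.5848, -0.1395, 0.4017]
eef_rot: [0.763, 0.647, -0.0, -0.001]
ft_force: [-0.4, 0.6, -1.5]
width: 0.0296
grip_force: 12.0
```

Run:
```python
from h import *
from bench import telemetry
s=telemetry.read_state();go(s,(.58515,-.1432,.3252),-8.96)
c=snap("wrist");pickle.dump(c,open("c9.pkl","wb"))
cv2.imwrite("pics/h.png",cv2.resize(c["img"][:,:,::-1],(800,600),interpolation=cv2.INTER_CUBIC))
for n in ("c3","c9"):
    h=cv2.cvtColor(pickle.load(open(n+".pkl","rb"))["img"],cv2.COLOR_RGB2HSV);print(h[150:290:3,251,2].tolist())
```

```text
tcp [ 0.5848 -0.1395  0.4017] yt -9.43 t 32.1 q [ 0.25  0.28 -0.11  1.53  0.03  1.33 -0.03] F [-0.4  0.6 -1.5] w 0.0296 g 12.0
 shift cm [-0.36  0.11  7.65]
 spin -0.008
[171, 15, 8, 12, 52, 49, 53, 51, 49, 52, 11, 13, 8, 13, 14, 25, 34, 38, 30, 32, 40, 38, 41, 55, 52, 54, 56, 58, 58, 55, 58, 45, 152, 166, 163, 155, 154, 158, 155, 155, 163, 183, 31, 39, 44, 44, 43]
[173, 177, 23, 12, 14, 49, 59, 54, 57, 53, 16, 17, 18, 14, 20, 21, 11, 39, 42, 41, 41, 39, 44, 35, 60, 63, 64, 64, 60, 62, 62, 63, 66, 124, 168, 182, 169, 172, 177, 184, 170, 193, 31, 45, 47, 50, 51]
```

Request:
move_arm --steps '[{"dx": -0.36, "dy": 0.11, "dz": 2, "spin": -0.008}, {"dx": 0, "dy": 0, "dz": 2.5, "spin": 0}, {"dx": 0, "dy": 0, "dz": 1.6, "spin": 0}, {"dx": 0, "dy": 0, "dz": 0, "spin": 0}, {"dx": 0, "dy": 0, "dz": 0.6, "spin": 0}, {"dx": 0, "dy": 0, "dz": 0.5, "spin": 0}, {"dx": 0, "dy": 0, "dz": 0.4, "spin": 0}, {"dx": 0, "dy": 0, "dz": 0, "spin": 0}, {"dx": 0, "dy": 0, "dz": 0, "spin": 0}]' --squeeze 6

```text
time: 33.05
ee_pos: [0.5852, -0.1423, 0.3268]
eef_rot: [0.759, 0.651, 0.0, 0.0]
ft_force: [-0.3, -0.3, -0.8]
width: 0.0301
grip_force: 6.0
```

Run:
```python
from h import *
from bench import telemetry
s=telemetry.read_state();go(s,(.58515,-.1432,.3252),-8.96)
```

```text
tcp [ 0.5852 -0.1423  0.3268] yt -8.71 t 33.05 q [ 0.26  0.34 -0.11  1.62  0.04  1.19 -0.02] F [-0.3 -0.3 -0.8] w 0.0301 g 6.0
 shift cm [-0.09  0.01  0.16]
 spin 0.004
```

Request:
move_arm --steps '[{"dx": 0, "dy": 0, "dz": 0.2, "spin": 0.004}, {"dx": 0.1, "dy": 0, "dz": 0.15, "spin": 0}, {"dx": 0.2, "dy": 0, "dz": 0.2, "spin": 0}, {"dx": 0.2, "dy": 0, "dz": 0.2, "spin": 0}, {"dx": 0, "dy": 0, "dz": 0, "spin": 0}]'

```text
time: 33.55
ee_pos: [0.5861, -0.1368, 0.3188]
eef_rot: [0.76, 0.65, 0.0, 0.0]
ft_force: [0.1, 0.5, 0.6]
width: 0.0303
grip_force: 6.0
```

Request:
move_arm --steps '[{"dx": 0.2, "dy": 0, "dz": 0.15, "spin": 0}, {"dx": 0.2, "dy": 0, "dz": 0.15, "spin": 0}, {"dx": 0.2, "dy": 0, "dz": 0.15, "spin": 0}, {"dx": 0.05, "dy": 0, "dz": 0.1, "spin": 0}, {"dx": 0, "dy": 0, "dz": 0, "spin": 0}, {"dx": 0, "dy": 0, "dz": 0, "spin": 0}]'

```text
time: 34.15
ee_pos: [0.5869, -0.1309, 0.3136]
eef_rot: [0.76, 0.65, -0.0, -0.0]
ft_force: [-1.8, 0.8, 3.7]
width: 0.0299
grip_force: 6.0
```

Run:
```python
from h import *
from bench import telemetry
s=telemetry.read_state();go(s,rail(-.2115,.0485),-8.96);inrail(s["ee_pos"])
c=snap("wrist");pickle.dump(c,open("c10.pkl","wb"))
for n in ("c4","c10"):
    h=cv2.cvtColor(pickle.load(open(n+".pkl","rb"))["img"],cv2.COLOR_RGB2HSV);print(h[150:300:3,251,2].tolist()); print(h[180,200:300:2,2].tolist())
```

```text
tcp [ 0.5869 -0.1309  0.3136] yt -8.94 t 34.15 q [ 0.24  0.35 -0.12  1.64  0.04  1.16 -0.05] F [-1.8  0.8  3.7] w 0.0299 g 6.0
 shift cm [-0.04  0.02 -0.03]
 spin 0.0
rail x -0.211 h 0.0484 lat -0.0002
[246, 255, 151, 157, 155, 46, 46, 45, 18, 19, 19, 17, 12, 16, 22, 19, 27, 31, 62, 62, 65, 64, 64, 67, 67, 65, 62, 141, 160, 164, 162, 156, 161, 166, 160, 154, 163, 162, 163, 154, 155, 179, 29, 35, 38, 46, 50, 47, 44, 45]
[135, 57, 159, 148, 152, 152, 153, 158, 110, 69, 66, 70, 66, 41, 51, 32, 23, 154, 246, 42, 14, 24, 28, 138, 29, 16, 20, 20, 134, 99, 16, 23, 9, 134, 135, 15, 15, 21, 22, 70, 69, 71, 67, 66, 161, 160, 149, 150, 152, 67]
[246, 247, 249, 210, 155, 155, 109, 51, 16, 20, 21, 28, 16, 14, 22, 17, 12, 18, 30, 50, 66, 65, 64, 66, 63, 57, 66, 62, 55, 159, 165, 163, 155, 156, 162, 165, 158, 161, 167, 166, 164, 174, 26, 41, 39, 45, 47, 46, 45, 43]
[148, 160, 51, 159, 151, 151, 156, 155, 137, 65, 64, 65, 68, 43, 45, 56, 46, 163, 248, 35, 14, 14, 33, 128, 65, 13, 8, 23, 133, 101, 20, 20, 18, 140, 138, 13, 15, 16, 15, 72, 64, 67, 69, 75, 155, 155, 158, 150, 156, 57]
```

Request:
move_arm --steps '[{"dx": 0.5, "dy": 0, "dz": 0.14, "spin": 0}, {"dx": 0.5, "dy": 0, "dz": 0.14, "spin": 0}, {"dx": 0.5, "dy": 0, "dz": 0.14, "spin": 0}, {"dx": 0.5, "dy": 0, "dz": 0.14, "spin": 0}, {"dx": 0.5, "dy": 0, "dz": 0.14, "spin": 0}, {"dx": 0.5, "dy": 0, "dz": 0.14, "spin": 0}, {"dx": 0, "dy": 0, "dz": 0, "spin": 0}]'

```text
time: 34.9
ee_pos: [0.5917, -0.1, 0.3047]
eef_rot: [0.76, 0.65, 0.0, -0.0]
ft_force: [-0.2, 1.6, 0.5]
width: 0.0299
grip_force: 6.0
```

Request:
move_arm --steps '[{"dx": 0.5, "dy": 0, "dz": 0.14, "spin": 0}, {"dx": 0.5, "dy": 0, "dz": 0.14, "spin": 0}, {"dx": 0.5, "dy": 0, "dz": 0.14, "spin": 0}, {"dx": 0.5, "dy": 0, "dz": 0.14, "spin": 0}, {"dx": 0.5, "dy": 0, "dz": 0.14, "spin": 0}, {"dx": 0.5, "dy": 0, "dz": 0.14, "spin": 0}, {"dx": 0.5, "dy": 0, "dz": 0.14, "spin": 0}, {"dx": 0.5, "dy": 0, "dz": 0.14, "spin": 0}, {"dx": 0, "dy": 0, "dz": 0, "spin": 0}, {"dx": 0, "dy": 0, "dz": 0, "spin": 0}]'

```text
time: 35.9
ee_pos: [0.5978, -0.0617, 0.2939]
eef_rot: [0.76, 0.65, -0.0, 0.0]
ft_force: [-0.1, -0.1, -0.8]
width: 0.0303
grip_force: 6.0
```

Run:
```python
from h import *
from bench import telemetry
s=telemetry.read_state();go(s,rail(-.1265,.0485),-8.96);inrail(s["ee_pos"])
c=snap("wrist");pickle.dump(c,open("c11.pkl","wb"))
h=cv2.cvtColor(c["img"],cv2.COLOR_RGB2HSV);print(h[150:300:3,251,2].tolist())
```

```text
tcp [ 0.5978 -0.0617  0.2939] yt -8.93 t 35.9 q [ 0.15  0.37 -0.15  1.65  0.06  1.12 -0.17] F [-0.1 -0.1 -0.8] w 0.0303 g 6.0
 shift cm [1.13 0.02 0.34]
 spin 0.001
rail x -0.1383 h 0.0487 lat -0.0002
[47, 81, 253, 154, 161, 162, 118, 46, 55, 19, 18, 24, 23, 21, 21, 24, 19, 21, 33, 55, 74, 77, 72, 79, 72, 75, 69, 76, 63, 167, 174, 180, 169, 176, 176, 180, 171, 174, 176, 176, 174, 188, 32, 43, 45, 48, 52, 49, 53, 50]
```

11.8 mm remain by my estimate.

Request:
move_arm --steps '[{"dx": 0.4, "dy": 0, "dz": 0.12, "spin": 0}, {"dx": 0.4, "dy": 0, "dz": 0.12, "spin": 0}, {"dx": 0.2, "dy": 0, "dz": 0.06, "spin": 0}, {"dx": 0, "dy": 0, "dz": 0, "spin": 0}]' --squeeze 12

```text
time: 36.35
ee_pos: [0.5994, -0.0515, 0.2909]
eef_rot: [0.76, 0.65, -0.0, -0.0]
ft_force: [-0.1, -0.3, -1.1]
width: 0.0303
grip_force: 12.0
```

Request:
move_arm --steps '[{"dx": 0.2, "dy": 0, "dz": 0.06, "spin": 0}, {"dx": 0.15, "dy": 0, "dz": 0.04, "spin": 0}, {"dx": 0, "dy": 0, "dz": 0, "spin": 0}]'

```text
time: 36.65
ee_pos: [0.5998, -0.0505, 0.2906]
eef_rot: [0.761, 0.649, -0.001, 0.001]
ft_force: [-3.9, -7.3, 5.1]
width: 0.03
grip_force: 12.0
```

Request:
move_arm --steps '[{"dx": 0.15, "dy": 0, "dz": 0.04, "spin": 0}, {"dx": 0.15, "dy": 0, "dz": 0.04, "spin": 0}, {"dx": 0, "dy": 0, "dz": 0, "spin": 0}]'

```text
time: 36.95
ee_pos: [0.6001, -0.049, 0.2901]
eef_rot: [0.761, 0.649, -0.002, 0.002]
ft_force: [-5.6, -12.3, 8.3]
width: 0.0306
grip_force: 12.0
```

Run:
```python
from h import *
from bench import telemetry
s=telemetry.read_state();go(s,rail(-.1265,.0485),-8.96);inrail(s["ee_pos"])
c=snap("wrist");pickle.dump(c,open("c12.pkl","wb"))
h=cv2.cvtColor(c["img"],cv2.COLOR_RGB2HSV);print(h[120:300:3,251,2].tolist())
```

```text
tcp [ 0.6001 -0.049   0.2901] yt -9.14 t 36.95 q [ 0.13  0.37 -0.15  1.66  0.07  1.12 -0.2 ] F [ -5.6 -12.3   8.3] w 0.0306 g 12.0
 shift cm [-0.16 -0.01 -0.04]
 spin -0.003
rail x -0.1249 h 0.0486 lat 0.0001
[251, 251, 251, 251, 250, 251, 251, 251, 251, 217, 167, 166, 171, 170, 165, 164, 53, 36, 21, 17, 21, 20, 16, 13, 23, 17, 25, 20, 22, 33, 53, 74, 64, 71, 73, 68, 75, 68, 75, 63, 172, 175, 175, 175, 174, 179, 176, 170, 172, 177, 179, 195, 24, 43, 49, 47, 53, 53, 51, 52]
```

Request:
move_arm --steps '[{"dx": 0, "dy": 0, "dz": 0, "spin": 0}, {"dx": 0, "dy": 0, "dz": 0, "spin": 0}, {"dx": 0, "dy": 0, "dz": 0, "spin": 0}, {"dx": 0, "dy": 0, "dz": 0, "spin": 0}, {"dx": 0, "dy": 0, "dz": 0, "spin": 0}, {"dx": 0, "dy": 0, "dz": -2, "spin": 0}, {"dx": 0, "dy": 0, "dz": -3, "spin": 0}, {"dx": 0, "dy": 0, "dz": -3, "spin": 0}, {"dx": 0, "dy": 0, "dz": -3, "spin": 0}, {"dx": 0, "dy": 0, "dz": 0, "spin": 0}, {"dx": 0, "dy": 0, "dz": 0, "spin": 0}]' --claw 8.7

```text
time: 38.1
ee_pos: [0.6004, -0.0453, 0.3995]
eef_rot: [0.76, 0.65, 0.0, 0.0]
ft_force: [-0.1, 1.0, -0.1]
width: 0.0869
grip_force: 0.0
```

Run:
```python
from h import *
from bench import telemetry
s=telemetry.read_state();go(s,(.6319,.1531,.345),-8.96)
c=snap("wrist");pickle.dump(c,open("c13.pkl","wb"))
print("plunger px exp",proj(c,[[.6319,.1531,.148]]))
a=np.radians(16)
def rp(x,h): s_=x*np.cos(a)+h*np.sin(a); return np.r_[S+s_*u,.045-x*np.sin(a)+h*np.cos(a)]
pts=[rp(-.1,.06),rp(-.16,.06),rp(-.02,.06),rp(-.08,.06),rp(0,.034),rp(-.08,.028)]
im=cv2.resize(c["img"][:,:,::-1],(800,600),interpolation=cv2.INTER_CUBIC); P=proj(c,pts)*1.5625; print(P.round())
for p in P: cv2.circle(im,tuple(int(v) for v in p),2,(0,0,255),-1)
cv2.imwrite("pics/j.png",im)
```

```text
tcp [ 0.6004 -0.0453  0.3995] yt -8.93 t 38.1 q [ 0.13  0.29 -0.16  1.53  0.05  1.33 -0.19] F [-0.1  1.  -0.1] w 0.0869 g 0.0
 shift cm [2.009e+01 2.000e-02 5.450e+00]
 spin 0.001
plunger px exp [[250.60787656 -95.3639793 ]]
[[392. 268.]
 [392. 381.]
 [392. 116.]
 [392. 230.]
 [392.  97.]
 [392. 236.]]
```

View pics/j.png

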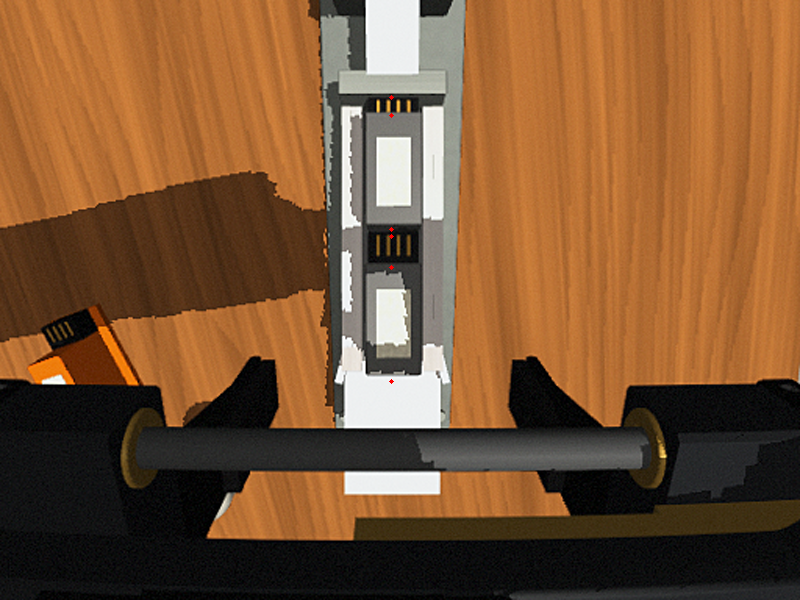

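The picture shows both modules seated under the lips with noses downhill. The first is against the end stop (nose at row 97, stop plate at rows 72–93). The second's nose, at about (392,230), meets the first's tail at row 224. Next is the plunger.

Request:
move_arm --steps '[{"dx": 4.1, "dy": 0, "dz": 0, "spin": 0}, {"dx": 4.1, "dy": 0, "dz": 0, "spin": 0}, {"dx": 4.1, "dy": 0, "dz": 0, "spin": 0}, {"dx": 4, "dy": 0, "dz": 0, "spin": 0}, {"dx": 4, "dy": 0, "dz": 0, "spin": 0}, {"dx": 0, "dy": 0, "dz": 2, "spin": 0}, {"dx": 0, "dy": 0, "dz": 2, "spin": 0}, {"dx": 0, "dy": 0, "dz": 1, "spin": 0}, {"dx": 0, "dy": 0, "dz": 0, "spin": 0}, {"dx": 0, "dy": 0, "dz": 0, "spin": 0}, {"dx": 0, "dy": 0, "dz": 0, "spin": 0}]' --claw 0 --squeeze 10

```text
time: 39.25
ee_pos: [0.6322, 0.1549, 0.3502]
eef_rot: [0.76, 0.65, 0.001, 0.0]
ft_force: [0.2, 0.2, 0.1]
width: 0.0072
grip_force: 0.0
```

Run:
```python
from h import *
from bench import telemetry
s=telemetry.read_state();go(s,(.6325,.155,.3302),-8.96)
for n in ("top","side"):
    c=snap(n); o=pickle.load(open("c0.pkl","rb"))[n]
    pickle.dump(c,open("d_"+n+".pkl","wb"))
```

```text
tcp [0.6322 0.1549 0.3502] yt -8.96 t 39.25 q [-0.13  0.43 -0.25  1.45  0.11  1.27 -0.54] F [0.2 0.2 0.1] w 0.0072 g 0.0
 shift cm [0.01 0.03 2.  ]
 spin -0.0
```

Request:
move_arm --steps '[{"dx": 0, "dy": 0, "dz": 1, "spin": 0}, {"dx": 0, "dy": 0, "dz": 0.8, "spin": 0}, {"dx": 0, "dy": 0, "dz": 0.5, "spin": 0}, {"dx": 0, "dy": 0, "dz": 0.5, "spin": 0}, {"dx": 0, "dy": 0, "dz": 0.5, "spin": 0}, {"dx": 0, "dy": 0, "dz": 0, "spin": 0}]'

```text
time: 39.95
ee_pos: [0.6319, 0.1551, 0.3163]
eef_rot: [0.76, 0.65, 0.0, 0.0]
ft_force: [-3.5, -0.3, 10.1]
width: 0.0002
grip_force: 4.9
```

Request:
move_arm --steps '[{"dx": 0, "dy": 0, "dz": 0.4, "spin": 0}, {"dx": 0, "dy": 0, "dz": 0.4, "spin": 0}, {"dx": 0, "dy": 0, "dz": 0.4, "spin": 0}, {"dx": 0, "dy": 0, "dz": 0, "spin": 0}, {"dx": 0, "dy": 0, "dz": 0, "spin": 0}]'

```text
time: 40.45
ee_pos: [0.6319, 0.1551, 0.3057]
eef_rot: [0.76, 0.65, 0.0, 0.0]
ft_force: [-4.9, -2.0, 14.8]
width: 0.0001
grip_force: 7.6
```

Request:
move_arm --steps '[{"dx": 0, "dy": 0, "dz": 0.2, "spin": 0}, {"dx": 0, "dy": 0, "dz": 0.2, "spin": 0}, {"dx": 0, "dy": 0, "dz": 0, "spin": 0}, {"dx": 0, "dy": 0, "dz": 0, "spin": 0}]'

```text
time: 40.85
ee_pos: [0.6318, 0.1551, 0.3054]
eef_rot: [0.76, 0.65, 0.001, 0.001]
ft_force: [-18.5, -5.2, 41.7]
width: -0.0001
grip_force: 20.8
```

The plunger is on its stop: the TCP stays at 0.3054 m while the force jumps. I'll ease the load a little and hold.

Request:
move_arm --steps '[{"dx": 0, "dy": 0, "dz": -0.15, "spin": 0}, {"dx": 0, "dy": 0, "dz": 0, "spin": 0}, {"dx": 0, "dy": 0, "dz": 0, "spin": 0}, {"dx": 0, "dy": 0, "dz": 0, "spin": 0}, {"dx": 0, "dy": 0, "dz": 0, "spin": 0}, {"dx": 0, "dy": 0, "dz": 0, "spin": 0}, {"dx": 0, "dy": 0, "dz": 0, "spin": 0}, {"dx": 0, "dy": 0, "dz": 0, "spin": 0}, {"dx": 0, "dy": 0, "dz": 0, "spin": 0}]'

```text
time: 41.75
ee_pos: [0.6318, 0.1551, 0.3055]
eef_rot: [0.76, 0.65, 0.001, 0.001]
ft_force: [-14.6, -4.0, 32.2]
width: 0.0005
grip_force: 15.8
```

Request:
move_arm --steps '[{"dx": 0, "dy": 0, "dz": -0.5, "spin": 0}, {"dx": 0, "dy": 0, "dz": -0.5, "spin": 0}, {"dx": 0, "dy": 0, "dz": -0.6, "spin": 0}, {"dx": 0, "dy": 0, "dz": -0.8, "spin": 0}, {"dx": 0, "dy": 0, "dz": -1, "spin": 0}, {"dx": 0, "dy": 0, "dz": -3, "spin": 0}, {"dx": 0, "dy": 0, "dz": -4, "spin": 0}, {"dx": -3, "dy": -3, "dz": 0, "spin": 0}, {"dx": -3, "dy": -3, "dz": 0, "spin": 0}, {"dx": -3, "dy": -3, "dz": 0, "spin": 0}, {"dx": -3, "dy": -3, "dz": 0, "spin": 0}, {"dx": 0, "dy": 0, "dz": 0, "spin": 0}]'

```text
time: 42.95
ee_pos: [0.4917, 0.0518, 0.4052]
eef_rot: [0.761, 0.648, -0.001, 0.0]
ft_force: [-0.3, 0.2, -0.2]
width: 0.0004
grip_force: 0.0
```

Run:
```python
from h import *
from bench import telemetry
s=telemetry.read_state();go(s)
c=snap("wrist");pickle.dump(c,open("c14.pkl","wb"))
o=pickle.load(open("c0.pkl","rb"))
for n in ("side","top"):
    d=snap(n); D=cv2.absdiff(d["img"],o[n]["img"]).max(2); pickle.dump(d,open("e_"+n+".pkl","wb"))
    # bystanders unchanged? compare patches (y0,y1,x0,x1)
    for nm,(X,Y,h) in {"bottle":(.43,-.165,.07),"reel":(.5,-.34,.03),"frame":(.49,.38,.04)}.items():
        x,y=proj(o[n],[[X,Y,h]])[0].astype(int); print(n,nm,(x,y),"changed px",int((D[y-22:y+22,x-18:x+18]>60).sum()))
# plunger back up: head centre vs. first side picture
for im in (o["side"],pickle.load(open("e_side.pkl","rb"))):
    p=proj(o["side"],[[.632,.155,.148]])[0].astype(int); g=cv2.cvtColor(im["img"],cv2.COLOR_RGB2GRAY)[p[1]-8:p[1]+14,p[0]-12:p[0]+12]
    yy,xx=np.nonzero(g<45); print(p,"dark",len(yy),"row range",yy.min()+p[1]-8,yy.max()+p[1]-8,"mean",yy.mean().round(1))
```

```text
tcp [0.4917 0.0518 0.4052] yt -9.18 t 42.95 q [ 0.02  0.06 -0.23  1.79  0.02  1.3  -0.37] F [-0.3  0.2 -0.2] w 0.0004 g 0.0
side bottle (np.int64(238), np.int64(238)) changed px 96
side reel (np.int64(266), np.int64(294)) changed px 0
side frame (np.int64(252), np.int64(146)) changed px 402
top bottle (np.int64(318), np.int64(216)) changed px 0
top reel (np.int64(366), np.int64(196)) changed px 0
top frame (np.int64(160), np.int64(204)) changed px 0
[297 152] dark 55 row range 152 158 mean 10.8
[297 152] dark 55 row range 152 158 mean 10.8
```

Run:
```python
from h import *
a=np.radians(16)
def rp(x,h): s_=x*np.cos(a)+h*np.sin(a); return np.r_[S+s_*u,.045-x*np.sin(a)+h*np.cos(a)]
for n in ("c13","c14"):
  c=pickle.load(open(n+".pkl","rb"))
  h=cv2.cvtColor(c["img"],cv2.COLOR_RGB2HSV); m=((h[...,2]>200)&(h[...,1]<50)).astype(np.uint8)
  k,l,st,ce=cv2.connectedComponentsWithStats(m)
  for X in (-.05,-.13):
    p=proj(c,[rp(X,.06)])[0]; print(n,X,"expected label px",p.round(1),[(ce[i].round(1).tolist(),st[i,:5].tolist()) for i in range(1,k) if st[i,4]>80 and np.hypot(*(ce[i]-p))<25])
  print("stop edge",proj(c,[rp(0,.034)])[0].round(1))
```

```text
c13 -0.05 expected label px [250.8 110.5] [([251.5, 109.5], [241, 88, 22, 44, 968])]
c13 -0.13 expected label px [250.8 207.9] [([249.8, 202.3], [241, 185, 21, 36, 646])]
stop edge [250.8  62.4]
c14 -0.05 expected label px [384.8 198.2] [([385.4, 196.9], [375, 177, 21, 41, 813])]
c14 -0.13 expected label px [383.3 283.9] [([380.5, 263.3], [370, 251, 28, 22, 340])]
stop edge [374. 147.]
```

```bash
python3 -c "
from bench import job; print(job.close_job())"
```

```text
the job is handed in; nothing more can be done
None
```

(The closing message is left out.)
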